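# Fit the wedge cutter and hold the garnish slicer open

## Task

Get the garnish slicer ready for a lime: take the wedge cutter (the insert with the star of crossing blades and the wide grip) out of the rack, slide it edgewise down into the empty slot of the slicer until it is fully home, and let go of it. Then take the spring-loaded pusher by its upright grip and pull it back until its pointer stands in the middle between the two prongs of the marker clip, and keep it there: finish while still holding the grip, since the spring shuts the pusher if you let go. Leave the other cutter standing in the rack and leave the jigger, the bitters bottle and the wine stopper where they stand.

Things in the scene. Friction and masses are not known exactly. Their poses are not given: they have to be found in the camera images.
- slicer: Garnish slicer, fixed: grey base plate, top 10 mm above the worktop, x -155 to 135, y -50 to 50 mm. Origin on the worktop; x axis along the trough, from the pusher's grip (-x end) to the cutter slot (at x = +110), z up. Steel trough walls at y = +-33, x 0 to 92, 40 mm high; rod bracket at x -14 to 8, 38 mm high.
- slot_seat (a point): Where wedge_cutter_mid lies when the cutter is fully home: 62 mm above the worktop, axes as the slicer's. The seated cutter's x axis lies along the slicer's x, either way round. Slot between two grey guides (|y| 22 to 50 mm, tops 77 mm above the worktop, open between them): 8 mm along x, 73 mm along y, each side flared about 5 mm at the mouth; floor 10 mm above the worktop.
- pusher (a joint): How far the pusher is pulled back, in m: 0 = shut (start), at most 0.080. It slides along the slicer's -x. A spring pulls it shut with 3 N at 0 and 60 N/m more as it opens (7 N at 0.065), with hardly any friction.
- pusher_grip (a point): Where to pinch the pusher: black upright block 14 mm thick along the slicer's x, 44 mm wide along its y, from 24 to 80 mm above the worktop. This point is on its middle plane, 66 mm above the worktop, 55 mm from the slicer's origin towards -x when shut; moves with the pusher. Axes as the slicer's.
- pointer (a point): Tip of the pusher's pointer, a steel finger 3 mm wide that sticks out of the foot of the grip block towards the slicer's +y, 28 mm above the worktop. It has the same slicer x as pusher_grip and moves with the pusher.
- marker_gap (a point): Middle between the two prongs of the dark steel marker clip on the +y edge of the slicer's base, at the pointer's height; axes as the slicer's. Prongs 5 mm thick, 14 mm apart inside, tops 24 mm above the worktop; the pointer passes over them. Fixed, 35 to 65 mm from the shut pointer towards the slicer's -x.
- rack: Dark wooden rack, fixed, 60 x 182 mm; origin on the worktop under its centre, z up. The two cutters stand upright in its two bays, in line along its y axis, 42 mm to either side of the centre, lower edges 8 mm above the worktop, between rails whose tops are 32 mm above the worktop. Which is in which bay varies. (A wall shelf, x over 620 mm, hangs 442 mm above the worktop.)
- wedge_cutter: The wedge cutter itself (loose, 0.12 kg); origin in the middle of its lower edge, axes as wedge_cutter_mid. Steel plate 5 mm thick (along x), 70 mm wide (along y) and 70 mm high with a window with a star of crossing blades; on top a black grip tab 12 mm thick (x), 56 mm wide (y) and 34 mm high. It is the same either way round.
- wedge_cutter_mid (a point): Centre of the wedge cutter, half-way up its 104 mm (52 mm above its lower edge); x through its thickness, y along its width, z up. The middle of its grip tab is 35 mm above this point; the tab spans 18 to 52 mm above it.
- slice_cutter_mid (a point): Centre, half-way up, of the other cutter, which stays in the rack: the same steel plate with upright parallel blades and a narrower grip tab (26 mm wide).
- jigger_mid (a point): Bystander: steel double jigger, 44 mm across and 88 mm high; its centre.
- bitters_herb_mid (a point): Bystander: small dosing bottle with a black dropper cap, 43 mm across and 132 mm high; its centre.
- wine_stopper_mid (a point): Bystander: steel wine stopper with a ball-shaped foot, 37 mm across and 73 mm high; its centre.

How it is judged:
By the outcome, as a careful person would: the job done as asked, in the order asked, and still so for the second after the job is handed in, while the arm keeps its last pose, push and grip.
It also fails if it takes over 48 s, if anything falls off the work surface, if the arm or the gripper's body presses on something with over 40 N, if the wrist force passes 120 N, or if a joint passes its speed limit or range.

## Robot

A 6-joint arm with a two-finger parallel gripper is mounted at the origin on a cart in front of the work surface, level with it; the furniture and walls round the work are solid. World frame = base frame: x ahead of the robot, y to its left, z up, the work surface at z = 0. Lengths are in m, angles in degrees, forces in N, time in s.
With the tool pointing down it reaches from about 0.4 to 0.825 m from the base axis. Payload 7 kg.
Tool frame: the origin (TCP) lies between the finger pads; the fingertips stand ctrl.tip_extent ahead of it and the grasp point (between the pads) lies 2 mm behind it (ctrl.tip_extent is the distance from the TCP to the fingertips, in m); z points along the fingers, y is the direction in which the jaws open and shut (so a half turn about z gives the same grasp; the last joint's range is limited). The gripper opens to 88 mm and grips with 3 to 60 N. Pads are 19 mm wide; open, the fingers measure 130 mm over their backs; the gripper's body (78 mm by 193 mm) begins 47 mm behind the grasp point.
Start: joints at [-23.657, 20.546, 0.682, 0, -70.136, -16.507], TCP at [0.516, -0.435, 0.244] pointing down, gripper open.
Joint ranges: [-176.03, 176.03], [-82.01, 121.73], [-58.28, 71.71], [-173.87, 95.51], [-174.79, -0.11], [-173.66, 173.66]. Speed limits (degrees/s): [136.94, 136.94, 172.46, 180, 180, 180].

## Interface

Orientations are given as [roll, pitch, yaw] about the fixed x, y, z axes, in that order (R = Rz(yaw) Ry(pitch) Rx(roll)).
In Python, from plant import ctrl gives the robot as it stands.
- The arm moves only by the shell command python3 -m handwheel 'ROWS' [OPENING]. ROWS is JSON, a list of rows, each a list of 6 numbers: the shift along the tool's x, y, z in m, then the turn, a rotation vector about the tool's x, y, z in rad. In form: [[dx, dy, dz, ax, ay, az], ...]. A call has 1 to 8 rows; each row is the pose to reach, as a shift and turn from the pose commanded when the call began, along the tool's axes at that moment; what a row does not reach only later rows make up. A row lasts 1/8 s, in which the tool goes at most 62.5 mm and 10.7 degrees, less where a joint would pass 70% of its speed; a pose out of reach is approached as far as the arm can. A call with a gripper value outside its range is refused whole. OPENING is the closure, from -1 (fully open) to 1 (shut), so that 0 is half open, set as the call begins (- or left out, the last holds). The fingers move at their own pace and stop on an object; the grip force is fixed at half the most. Time passes only in rows, so rows that repeat a pose let the fingers close. It gives the time, the measured TCP pose, the force and the opening at its end, in the units of the state.
- ctrl.get_obs(): the state, without advancing time (a new reading comes with each control period).
- ctrl.snapshot(name): name is "scene" or "top"; returns a dict with "img" (480x640x3 uint8, blue, green, red), "fx", "fy", "cx", "cy" (pixels), "R" (3x3) and "t" (3): a world point X has camera coordinates R X + t. Camera axes: x right, y down, z forward; pixel columns grow to the right and rows downward; lengths in m; the calibration is good to about 2 mm. A picture is of the moment at which its call begins. There is no depth.
- ctrl.close_job(): hands the job in, once; it reports no verdict.
The state is a dict: "clock": time; "joint_pos": joint angles; "qvel": joint speeds; "tau": joint torques, N m; "tool_pos": TCP position; "orientation": TCP orientation; "force": force on the tool from outside, world axes, zero at the start; "moment": the same for the moment, N m; "opening": finger opening in m.
Only numpy, scipy, OpenCV 4.12 (cv2) and the standard library are available. Lean on these libraries where they do the work, as an engineer would, in place of code of your own. Each camera call takes 0.05 s, during which the arm holds its last target.

## Working session

There is one attempt and no reset: what is moved stays moved. The work goes in short steps, Python scripts to look and compute and a shell command to move; the robot and the scene stay as the last step left them, time stands still between calls to the robot, and variables do not carry over. Pictures are saved under pics/ and viewed, and the job is handed in when it is done.

```bash
ls; mkdir -p pics
python3 - <<'E'
from plant import ctrl
import cv2,numpy as np
for n in("scene","top"):
    s=ctrl.snapshot(n); cv2.imwrite(f"pics/{n}0.png",s["img"]); print(n,s["fx"],s["fy"],s["cx"],s["cy"],np.round(s["R"],4).tolist(),np.round(s["t"],4).tolist())
print(ctrl.get_obs(),ctrl.tip_extent)
E
```

```text
pics
scene 616.2791459693351 616.2791459693351 316.40921522208004 231.75969401955044 [[-0.5325, -0.8462, 0.0201], [-0.4703, 0.276, -0.8382], [0.7037, -0.4558, -0.545]] [0.2584, 0.3018, 1.3555]
top 615.5485611556995 615.5485611556995 316.85097567927363 239.66505203163555 [[0.1403, -0.9901, -0.0063], [-0.8299, -0.1141, -0.5461], [0.54, 0.0819, -0.8377]] [-0.0771, 0.4742, 1.4707]
{'clock': 0.1, 'joint_pos': array([-2.36572240e+01,  2.05872326e+01,  6.38754896e-01, -1.82604263e-02,
       -7.01361344e+01, -1.65067707e+01]), 'qvel': array([ 0.03518031, -0.07939917,  0.1629252 ,  0.1026405 ,  0.0542326 ,
       -0.07548024]), 'tau': array([-5.23311192e-04, -5.84164238e+01,  2.93751276e+01,  7.01545894e+00,
        1.01609525e-02, -7.96367021e-05]), 'tool_pos': array([ 0.51550014, -0.43510894,  0.24271379]), 'orientation': array([ 1.79913997e+02, -7.58362020e-03, -1.30170206e+02]), 'force': array([-1.17597577,  0.21356438, -0.32293607]), 'moment': array([ 0.00807807, -0.07030919,  0.03305545]), 'opening': 0.08767591096387793} 0.017
```

View pics/scene0.png

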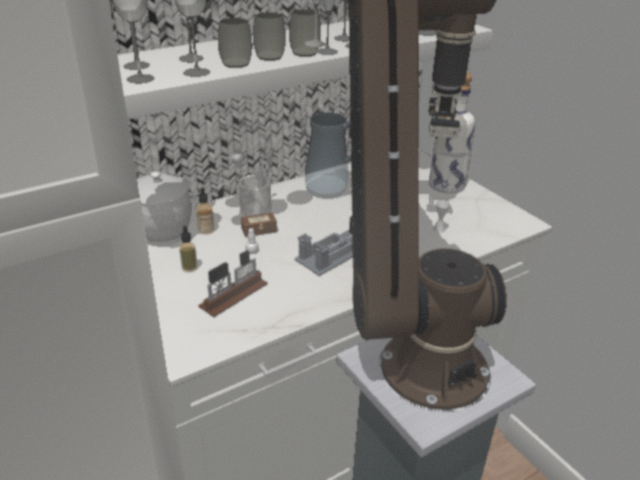

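View pics/top0.png

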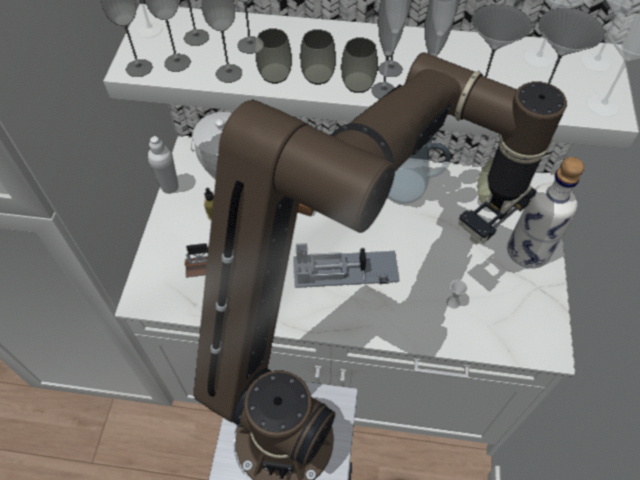

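The scene view shows the rack at about (233,290), with the wide tab at (218,273) and the narrow tab at (245,258). In the top view the slicer is at about (347,268), with its slot on the left and its grip on the right. I'll zoom in on both.

Run:
```python
import cv2
a=cv2.imread("pics/scene0.png")[190:330,160:370];cv2.imwrite("pics/c1.png",cv2.resize(a,None,fx=3.8,fy=3.8,interpolation=cv2.INTER_CUBIC))
a=cv2.imread("pics/top0.png")[225:300,280:410];cv2.imwrite("pics/c2.png",cv2.resize(a,None,fx=6,fy=6,interpolation=cv2.INTER_CUBIC))
a=cv2.imread("pics/top0.png")[170:300,130:260];cv2.imwrite("pics/c3.png",cv2.resize(a,None,fx=4.5,fy=4.5,interpolation=cv2.INTER_CUBIC))
```

```text
(no output)
```

View pics/c1.png

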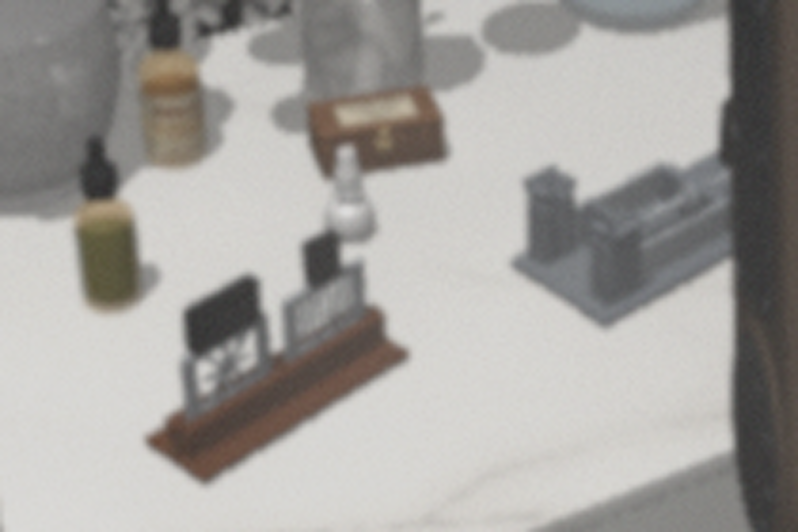

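View pics/c2.png

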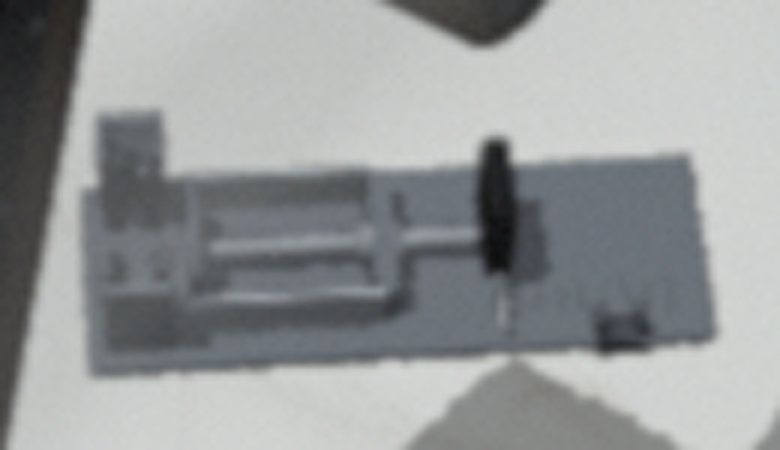

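View pics/c3.png

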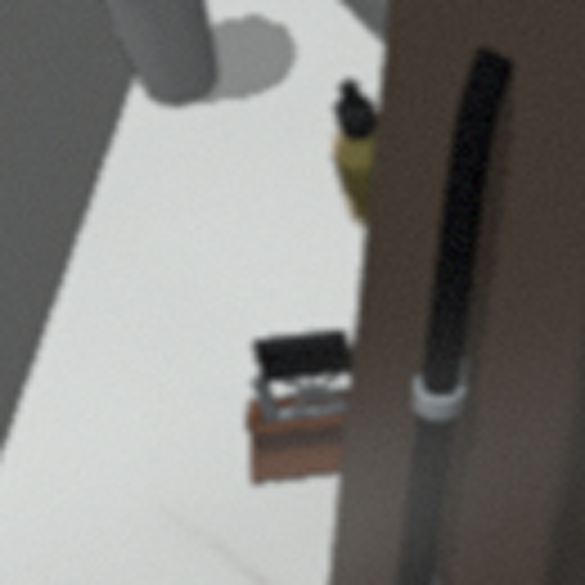

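```bash
cat > h.py <<'E'
import cv2,numpy as np
from scipy.optimize import least_squares
from plant import ctrl
def proj(s,P):
    P=np.atleast_2d(P); C=P@np.array(s["R"]).T+np.array(s["t"])
    return np.c_[s["fx"]*C[:,0]/C[:,2]+s["cx"],s["fy"]*C[:,1]/C[:,2]+s["cy"]]
def W(p,L):
    L=np.atleast_2d(L)/1000.; c,q=np.cos(p[2]),np.sin(p[2])
    return np.c_[p[0]+c*L[:,0]-q*L[:,1],p[1]+q*L[:,0]+c*L[:,1],L[:,2]]
def unz(pts,f,off): return (np.array(pts,float)+.5)/f-.5+np.array(off)
def box(s,img,f,off,p,b,col):
    x0,x1,y0,y1,z0,z1=b
    V=np.array([[x,y,z] for x in(x0,x1) for y in(y0,y1) for z in(z0,z1)])
    u=((proj(s,W(p,V))-np.array(off)+.5)*f-.5)
    for i in range(8):
        for j in range(i):
            if bin(i^j).count("1")==1: cv2.line(img,tuple(int(round(v*8)) for v in u[i]),tuple(int(round(v*8)) for v in u[j]),col,1,cv2.LINE_AA,3)
def crop(s,x0,x1,y0,y1,f): return cv2.resize(s["img"][y0:y1,x0:x1],None,fx=f,fy=f,interpolation=cv2.INTER_CUBIC)
SL=[(-155,135,-50,50,0,10),(-62,-48,-22,22,24,80),(92,128,22,50,10,77),(92,128,-50,-22,10,77),(0,92,-34,-32,10,40),(0,92,32,34,10,40)]
def CUT(z,w): return [(-2.5,2.5,-35,35,z,z+70),(-6,6,-w/2,w/2,z+70,z+104)]
E
python3 - <<'E'
from h import *
S=ctrl.snapshot("scene");T=ctrl.snapshot("top")
# slicer
c2=unz([(83,190),(688,157),(716,343),(92,376),(495,140)],6,(280,225)); L2=[(135,-50,10),(-155,-50,10),(-155,50,0),(135,50,0),(-55,-22,80)]
c1=unz([(514,265),(605,326)],3.8,(160,190)); L1=[(135,-50,0),(135,50,0)]
def r(p): return np.r_[(proj(T,W(p,L2))-c2).ravel(),(proj(S,W(p,L1))-c1).ravel()]
o=least_squares(r,[.55,-.1,1.57]); sl=o.x; print("slicer",sl.round(4),np.degrees(sl[2]),o.fun.round(1))
# cutters: wedge
k3=unz([(255,340),(347,332)],4.5,(130,170)); k1=unz([(185,308),(255,277)],3.8,(160,190))
def r(p): return np.r_[(proj(T,W(p,[(0+6,28,112),(6,-28,112)]))-k3).ravel(),(proj(S,W(p,[(-6,28,112),(6,-28,112)]))-k1).ravel()]
o=least_squares(r,[.6,.25,0]); w=o.x; print("wedge",w.round(4),np.degrees(w[2]),o.fun.round(1))
np.savez("est.npz",sl=sl,w=w)
a=crop(S,160,370,190,330,3.8); b=crop(T,280,410,225,300,6); c=crop(T,130,260,170,300,4.5)
for q in SL: box(S,a,3.8,(160,190),sl,q,(0,255,0)); box(T,b,6,(280,225),sl,q,(0,255,0))
for q in CUT(8,56): box(S,a,3.8,(160,190),w,q,(0,0,255)); box(T,c,4.5,(130,170),w,q,(0,0,255))
for n,i in(("d1",a),("d2",b),("d3",c)): cv2.imwrite(f"pics/{n}.png",i)
E
```

```text
slicer [ 0.4816 -0.0816  1.7615] 100.92853759942507 [ 0.1 -1.5  1.4 -0.7  0.7  0.9 -0.2  0.3  0.7 -1.2 -1.1  2.   0.1  2.6]
wedge [0.4389 0.3076 0.1166] 6.6831512640197985 [-0.  -2.4  0.4 -0.3  0.8  3.   0.1  0.2]
```

View pics/d1.png

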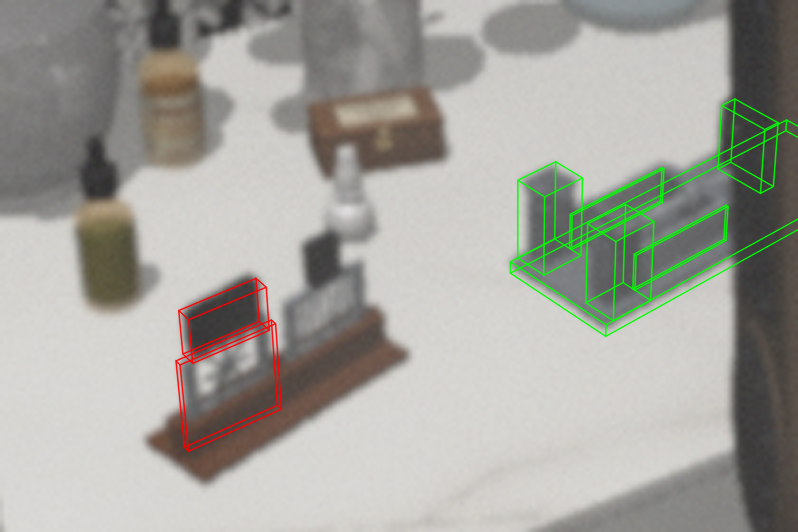

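View pics/d2.png

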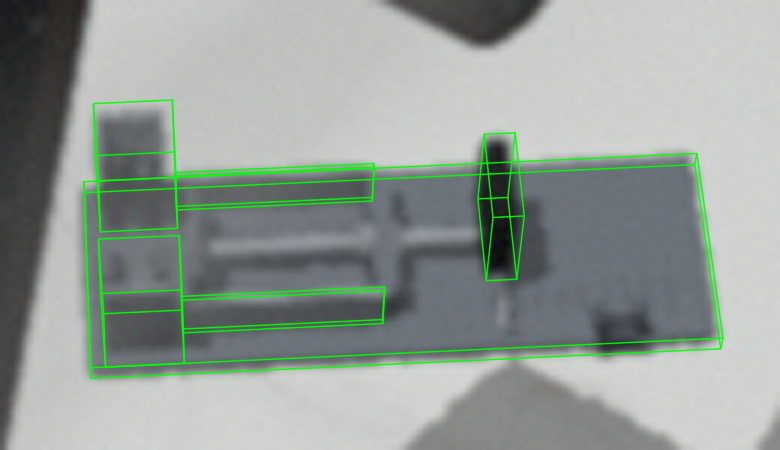

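View pics/d3.png

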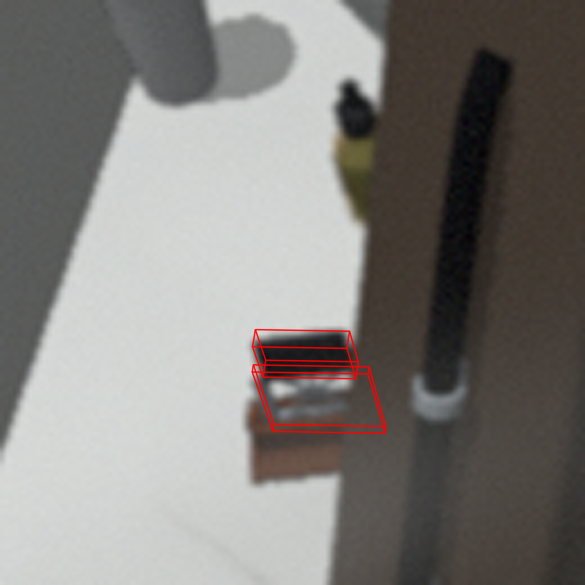

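```bash
python3 -m handwheel '[[0.05,0.03,-0.02,0,0,0],[0.1,0.06,-0.04,0,0,0],[0.15,0.09,-0.06,0,0,0],[0.196,0.117,-0.07,0,0,0],[0.196,0.117,-0.07,0,0,0],[0.196,0.117,-0.07,0,0,0]]' -1
cat > snap.py <<'E'
import sys
from h import *
tag=sys.argv[1]
for n in("scene","top"):
    s=ctrl.snapshot(n); cv2.imwrite(f"pics/{tag}_{n}.png",s["img"]); np.savez(f"{tag}_{n}.npz",**s)
E
python3 snap.py a
```

```text
clock: 0.95
tool_pos: [0.2998, -0.5097, 0.3134]
orientation: [-180.0, 0.0, -130.2]
force: [0.2, -0.3, -0.4]
opening: 0.0877
```

View pics/a_scene.png

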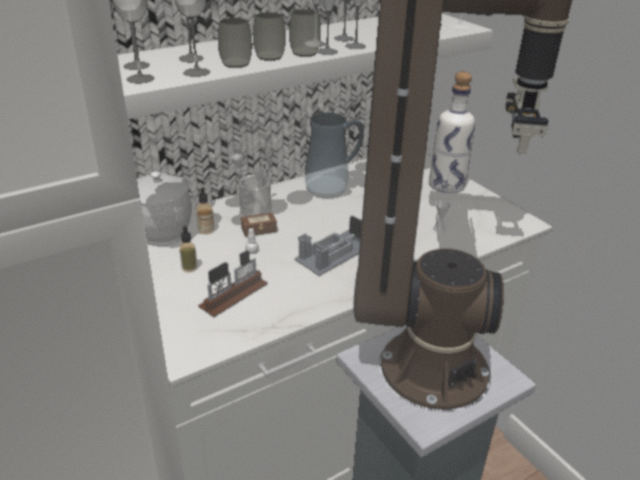

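View pics/a_top.png

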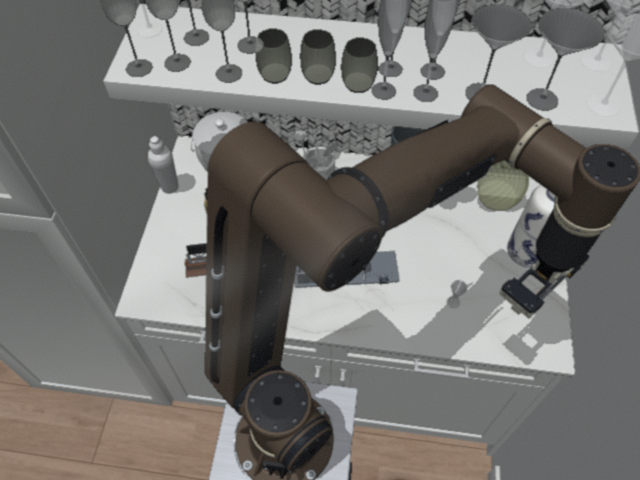

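Nothing has shifted, and the arm still covers part of the rack in the top view and part of the slicer in both. There is still enough showing to fit silhouettes across both cameras.

```bash
cat >> h.py <<'E'
from scipy.optimize import minimize
from scipy.ndimage import gaussian_filter
def hullmask(s,p,boxes,roi,ss=6,sig=0.6):
    x0,x1,y0,y1=roi; m=np.zeros(((y1-y0)*ss,(x1-x0)*ss),np.uint8)
    for b in boxes:
        V=np.array([[x,y,z] for x in b[:2] for y in b[2:4] for z in b[4:]])
        u=(proj(s,W(p,V))-np.array([x0,y0])+.5)*ss-.5
        cv2.fillConvexPoly(m,cv2.convexHull(np.round(u*16).astype(np.int32)),255,shift=4)
    m=cv2.resize(m,(x1-x0,y1-y0),interpolation=cv2.INTER_AREA)/255.
    return gaussian_filter(m,sig)
def soft(s,roi,hi,lo):
    x0,x1,y0,y1=roi; g=cv2.cvtColor(s["img"],cv2.COLOR_BGR2GRAY).astype(float)[y0:y1,x0:x1]
    return np.clip((hi-g)/(hi-lo),0,1)
def fit(views,p0,boxes,st=(.004,.004,.04)):
    # views: (s,roi,soft,weight)
    def c(p): return sum((((hullmask(s,p,boxes,r)-m)**2)*w).sum() for s,r,m,w in views)
    p0=np.array(p0,float); sim=np.vstack([p0]+[p0+np.eye(3)[i]*st[i] for i in range(3)])
    o=minimize(c,p0,method="Nelder-Mead",options=dict(initial_simplex=sim,xatol=2e-5,fatol=1e-3,maxiter=600))
    return o.x,o.fun
def load(f): return {k:v for k,v in np.load(f).items()}
E
python3 - <<'E'
from h import *
T0=load("a_top.npz"); T0["img"]=cv2.imread("pics/top0.png"); S0=load("a_scene.npz")
e=np.load("est.npz")
g=lambda s,r: cv2.cvtColor(s["img"],cv2.COLOR_BGR2GRAY)[r[2]:r[3],r[0]:r[1]]
# wedge tab
rs=(204,234,258,288); rt=(182,212,238,258)
ms=soft(S0,rs,150,45); mt=soft(T0,rt,150,45)
ws=np.ones_like(ms); wt=np.ones_like(mt)
# only the tab rows: ignore plate (below) using colour>~70 and weight
tab=CUT(8,56)[1:]
print(np.array2string(g(S0,rs)[::2,::2],max_line_width=200)); print(np.array2string(g(T0,rt)[::1,::2],max_line_width=200))
E
```

```text
[[211 208 211 208 207 208 206 210 209 206 207 208 206 208 206]
 [208 208 208 206 205 207 206 206 206 207 202 204 207 208 207]
 [208 207 209 205 206 203 207 204 198 181 147 150 190 206 208]
 [205 208 207 209 206 207 205 186 146  97  69  81 153 203 205]
 [210 208 209 208 203 192 159 116  72  65  66  71 146 204 207]
 [210 210 205 193 162 117  82  65  58  63  59  64 142 204 203]
 [208 208 181 125  81  66  60  58  61  60  60  64 134 201 203]
 [210 204 136  66  62  58  59  61  61  60  58  60 102 177 201]
 [207 205 133  60  59  63  60  59  58  61  59  67  88 153 201]
 [208 205 140  60  59  56  58  57  59  66  84 108  99 148 200]
 [211 206 146  58  58  59  58  63  79  96 130 163 105 135 197]
 [210 208 161  65  59  64  72  94 140 143 168 181 106 131 192]
 [211 208 176 100  66  92 143 146 148 151 177 180 112 119 152]
 [209 203 160 119 127 144 159 147 115 137 168 178 113  96  85]
 [211 197 132 113 185 197 167 114 102 145 176 141 106  95  83]]
[[209 211 213 213 212 213 214 214 211 212 212 211 212 199  82]
 [212 212 211 213 214 213 212 214 211 211 211 211 210 190  73]
 [214 212 211 212 211 213 21
[... 406 characters left out ...]
5  63]
 [213 208 121  30  32  30  30  31  27  27  26  28  39  70  61]
 [212 211 140  28  27  27  27  23  19  29  21  26  32  55  64]
 [212 213 150  27  18  22  30  25  24  28  26  28  31  54  62]
 [212 214 167  41  21  25  24  24  26  27  28  32  33  52  64]
 [212 212 192  63  26  28  24  27  27  27  29  27  39  55  64]
 [213 212 198  71  28  24  26  31  33  37  58  52  79  66  65]
 [211 213 177  68  32  36  43  67  80  93 108 100 146  83  66]
 [213 208 145  68  88  96  82 117 133 152 134 150 183  94  66]
 [211 206 131  74 149 171 127 121 129 131 133 167 170  89  68]
 [212 211 148  80 156 201 172 117 100  96 108 128 118  77  69]
 [210 209 162  84 133 177 139 100  82  80  86  85  74  69  68]]
```

```bash
cat > fit1.py <<'E'
from h import *
T0=load("a_top.npz"); T0["img"]=cv2.imread("pics/top0.png"); S0=load("a_scene.npz")
e=np.load("est.npz")
rs=(200,240,254,290); rt=(180,212,236,258)
ms=soft(S0,rs,205,60); mt=soft(T0,rt,210,30)
Y,X=np.mgrid[rs[2]:rs[3],rs[0]:rs[1]]; ws=(Y<282-(X-200)*.45).astype(float)
Y,X=np.mgrid[rt[2]:rt[3],rt[0]:rt[1]]; wt=((Y<251)&(X<205)).astype(float)
tab=CUT(8,56)[1:]
for n,v in(("both",[(S0,rs,ms,ws),(T0,rt,mt,wt)]),("S",[(S0,rs,ms,ws)]),("T",[(T0,rt,mt,wt)])):
    p,f=fit(v,e["w"],tab); p,f=fit(v,p,tab,(-.003,.002,.1)); print("wedge",n,p[:2].round(4),np.degrees(p[2]).round(1),f.round(2))
    if n=="both": w=p
rs=(290,362,210,276); rt=(285,408,235,300)
ms=soft(S0,rs,180,120); mt=soft(T0,rt,185,135)
Y,X=np.mgrid[rs[2]:rs[3],rs[0]:rs[1]]; ws=(X<360).astype(float)
Y,X=np.mgrid[rt[2]:rt[3],rt[0]:rt[1]]; wt=np.ones_like(mt)
for n,v in(("both",[(S0,rs,ms,ws),(T0,rt,mt,wt)]),("S",[(S0,rs,ms,ws)]),("T",[(T0,rt,mt,wt)])):
    SLb=[(-155,135,-50,50,0,10),(-62,-48,-22,22,24,80),(97,123,22,50,10,77),(97,123,-50,-22,10,77),(0,92,-34,-32,10,40),(0,92,32,34,10,40),(-14,8,-15,15,10,38)]
    p,f=fit(v,e["sl"],SLb); p,f=fit(v,p,SLb,(-.003,.002,.1)); print("slicer",n,p[:2].round(4),np.degrees(p[2]).round(1),f.round(2))
    if n=="both": sl=p
np.savez("est.npz",sl=sl,w=w)
a=crop(S0,190,390,190,330,4); b=crop(T0,280,410,225,300,6); c=crop(T0,130,260,170,300,4.5)
for q in SLb: box(S0,a,4,(190,190),sl,q,(0,255,0)); box(T0,b,6,(280,225),sl,q,(0,255,0))
for q in CUT(8,56): box(S0,a,4,(190,190),w,q,(0,0,255)); box(T0,c,4.5,(130,170),w,q,(0,0,255))
o=np.zeros((590,800,3),np.uint8); 
cv2.imwrite("pics/e1.png",a);cv2.imwrite("pics/e2.png",b);cv2.imwrite("pics/e3.png",c)
E
python3 fit1.py
```

```text
wedge both [0.4382 0.3076] 19.8 14.28
wedge S [0.4409 0.3078] 20.8 4.91
wedge T [0.4358 0.3059] 16.2 0.35
slicer both [ 0.4817 -0.0808] 100.9 783.59
slicer S [ 0.4869 -0.0861] 100.8 111.62
slicer T [ 0.4808 -0.0795] 101.2 591.21
```

```bash
sleep 1
```

```text
(no output)
```

View pics/e1.png

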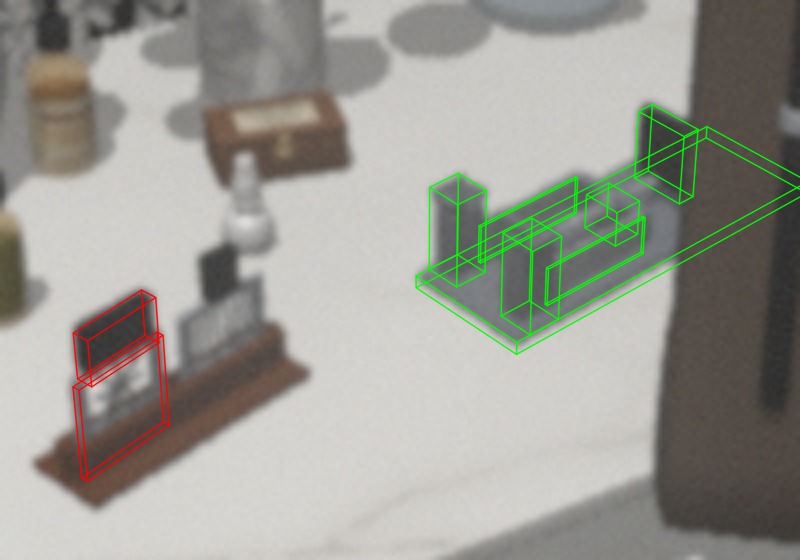

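View pics/e2.png

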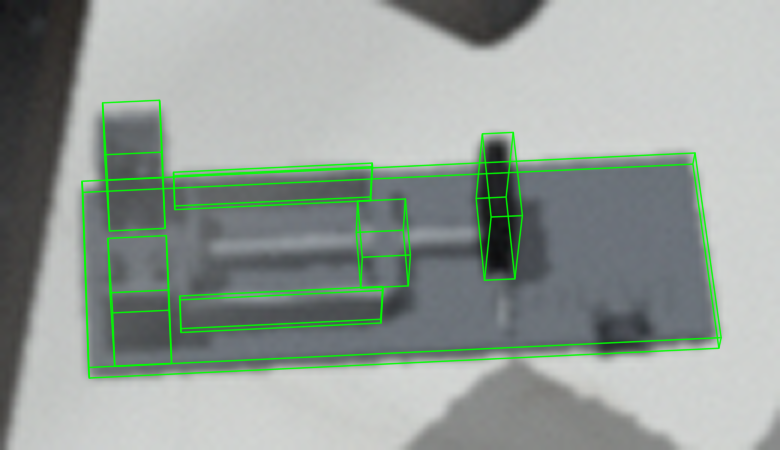

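View pics/e3.png

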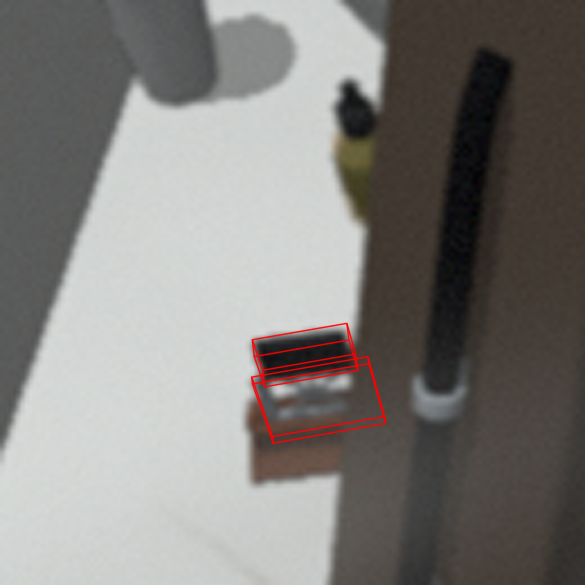

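Run:
```python
from h import *
S=load("a_scene.npz"); e=np.load("est.npz")
c=unz([(36,464),(97,507),(309,375)],4,(190,190))
def r(p): return (proj(S,W(p,[(-30,91,0),(-30,91,0),(-30,-91,0)]))-c)[1:].ravel()
def gp(u,z=0):
    R=S["R"];C=-R.T@S["t"];d=R.T@np.array([(u[0]-S["cx"])/S["fx"],(u[1]-S["cy"])/S["fy"],1]);return C+d*(z-C[2])/d[2]
for z in(0,.006,.01): 
    P=[gp(u,z) for u in c]; d=P[2]-P[1]; d2=P[0]-P[1]; print(z,[q[:2].round(4) for q in P],np.linalg.norm(d),np.degrees(np.arctan2(d[0],-d[1])),np.linalg.norm(d2),np.degrees(np.arctan2(d2[1],d2[0])), "centre",(P[2][:2]+P[0][:2])/2)
print(e["w"],np.degrees(e["w"][2]))
```

```text
0 [array([0.4637, 0.3567]), array([0.4077, 0.3411]), array([0.4565, 0.17  ])] 0.1779963298265661 15.920279545557374 0.05813537627255176 15.499611805098212 centre [0.46010206 0.26331293]
0.006 [array([0.4568, 0.3591]), array([0.4011, 0.3436]), array([0.4496, 0.1735])] 0.17691370636078374 15.920279545557458 0.057781780652877604 15.499611805098283 centre [0.45320141 0.26629251]
0.01 [array([0.4522, 0.3607]), array([0.3967, 0.3453]), array([0.445 , 0.1759])] 0.17619195738359564 15.9202795455574 0.057546050239761413 15.49961180509826 centre [0.44860097 0.26827889]
[0.43820654 0.30760264 0.34556787] 19.799580524831814
```

```bash
cat > go.py <<'E'
# go.py x,y,z,yaw [x,y,z,yaw ...] : tool-frame shift/turn from the present pose
import sys; from h import *
from scipy.spatial.transform import Rotation as Ro
o=ctrl.get_obs(); R0=Ro.from_euler("xyz",o["orientation"],degrees=True); p=o["tool_pos"]
print("at",p.round(4),o["orientation"].round(2),"j",o["joint_pos"].round(1),"F",o["force"].round(1),"op",round(o["opening"],4),"t",round(o["clock"],2))
for a in sys.argv[1:]:
    v=[float(q) for q in a.split(",")]
    R=Ro.from_euler("xyz",[180,0,v[3]],degrees=True)
    print(a,(R0.inv().apply(np.array(v[:3])-p)).round(4),(R0.inv()*R).as_rotvec().round(3))
E
python3 go.py 0.48,-0.15,0.3,-100 0.44,0.3065,0.25,-74
```

```text
at [ 0.3007 -0.5093  0.313 ] [ 1.7995e+02  1.0000e-02 -1.3012e+02] j [-40.5  10.6  -3.9  -0.  -75.6   0.4] F [-0.1  0.5 -0.4] op 0.0873 t 1.05
0.48,-0.15,0.3,-100 [-0.3903  0.0944  0.0131] [ 0.001  0.    -0.526]
0.44,0.3065,0.25,-74 [-0.7136  0.4191  0.0635] [ 0.001  0.001 -0.98 ]
```

```bash
python3 -m handwheel '[[-0.056,0.014,0.002,0,0,-0.07],[-0.112,0.027,0.004,0,0,-0.15],[-0.168,0.041,0.006,0,0,-0.22],[-0.224,0.054,0.008,0,0,-0.3],[-0.28,0.068,0.01,0,0,-0.37],[-0.335,0.081,0.012,0,0,-0.45],[-0.39,0.094,0.013,0,0,-0.526],[-0.39,0.094,0.013,0,0,-0.526]]'; python3 go.py 0.44,0.3065,0.22,-74
```

```text
clock: 2.05
tool_pos: [0.4815, -0.1471, 0.2998]
orientation: [179.9, 0.0, -99.6]
force: [-0.7, -0.3, -0.5]
opening: 0.0876
at [ 0.4815 -0.1471  0.2998] [179.94   0.   -99.62] j [  5.4   2.3 -15.2  -0.  -72.6 -15. ] F [-0.7 -0.3 -0.5] op 0.0876 t 2.05
0.44,0.3065,0.22,-74 [-0.4402  0.1166  0.08  ] [ 0.001  0.    -0.447]
```

```bash
python3 -m handwheel '[[-0.055,0.015,0.01,0,0,-0.05],[-0.11,0.029,0.02,0,0,-0.1],[-0.165,0.044,0.03,0,0,-0.16],[-0.22,0.058,0.04,0,0,-0.22],[-0.275,0.073,0.05,0,0,-0.28],[-0.33,0.087,0.06,0,0,-0.34],[-0.385,0.102,0.07,0,0,-0.4],[-0.44,0.117,0.08,0,0,-0.447]]'; python3 -m handwheel '[[0,0,0,0,0,0],[0,0,0,0,0,0]]'; python3 go.py 0.44,0.3065,0.22,-74; python3 snap.py b
```

```text
clock: 3.05
tool_pos: [0.4405, 0.3047, 0.2201]
orientation: [180.0, -0.0, -74.3]
force: [1.9, 0.8, -0.1]
opening: 0.0879
clock: 3.3
tool_pos: [0.4407, 0.3026, 0.22]
orientation: [179.9, -0.1, -74.4]
force: [-0.8, -0.6, -0.2]
opening: 0.0874
at [0.4407 0.3026 0.22  ] [ 1.7993e+02 -6.0000e-02 -7.4370e+01] j [ 55.5   8.4 -18.9  -0.  -62.7 -39.9] F [-0.8 -0.6 -0.2] op 0.0874 t 3.3
0.44,0.3065,0.22,-74 [-0.0039 -0.0003 -0.    ] [ 0.001 -0.001 -0.007]
```

View pics/b_scene.png

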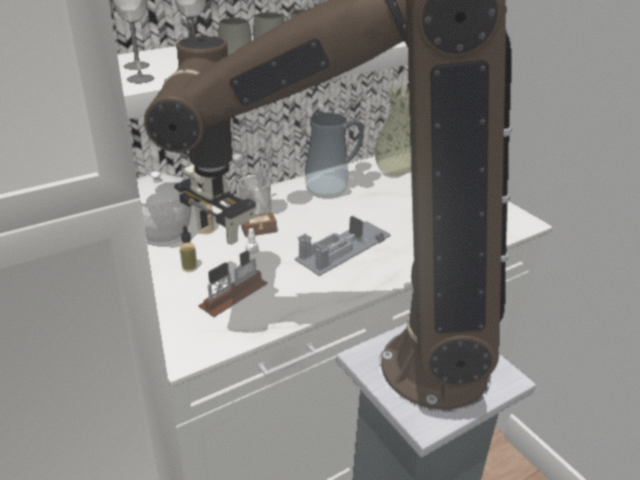

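View pics/b_top.png

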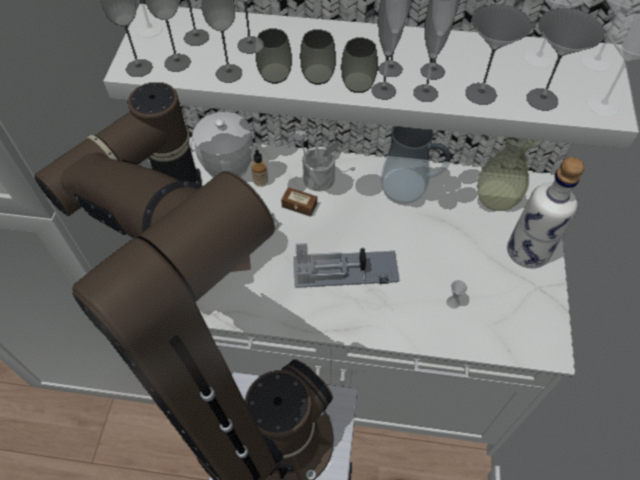

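Both views now show the whole slicer: scene about (343,245), top about (347,268). The scene view also shows both fingers above the wide tab. I'll refit the slicer and check the fingertips against the projected TCP.

```bash
cat > fit2.py <<'E'
from h import *
T0=load("b_top.npz"); S0=load("b_scene.npz"); e=dict(np.load("est.npz"))
rs=(285,400,205,280); rt=(285,408,235,300)
ms=soft(S0,rs,190,110); mt=soft(T0,rt,190,110)
o1=np.ones_like(ms);o2=np.ones_like(mt)
SLb=[(-154,134,-49,49,0,10),(-61,-49,-21,21,24,79),(99,121,23,49,10,76),(99,121,-49,-23,10,76),(0,92,-33,33,10,38)]
for n,v in(("both",[(S0,rs,ms,o1),(T0,rt,mt,o2)]),("S",[(S0,rs,ms,o1)]),("T",[(T0,rt,mt,o2)])):
    p,f=fit(v,e["sl"],SLb); p,f=fit(v,p,SLb,(-.003,.002,.1)); print("slicer",n,p[:2].round(4),np.degrees(p[2]).round(2),f.round(2), "seat",W(p,[(110,0,62)]).round(4))
    if n=="both": sl=p
e["sl"]=sl; np.savez("est.npz",**e)
a=crop(S0,285,405,200,285,6.5); b=crop(T0,280,410,225,300,6)
for q in SLb: box(S0,a,6.5,(285,200),sl,q,(0,255,0)); box(T0,b,6,(280,225),sl,q,(0,255,0))
cv2.imwrite("pics/f1.png",a);cv2.imwrite("pics/f2.png",b)
o=ctrl.get_obs(); print(o["tool_pos"])
from scipy.spatial.transform import Rotation as Ro
R=Ro.from_euler("xyz",o["orientation"],degrees=True)
a=crop(S0,160,280,170,320,4)
for l in([0,.044,.017],[0,-.044,.017],[.0095,.044,.017],[-.0095,.044,.017],[.0095,-.044,.017],[-.0095,-.044,.017]):
    u=(proj(S0,o["tool_pos"]+R.apply(l))[0]-[160,170]+.5)*4-.5; cv2.circle(a,tuple(int(i) for i in u),3,(0,0,255),1)
cv2.imwrite("pics/f3.png",a)
E
python3 fit2.py
```

```text
slicer both [ 0.482  -0.0813] 101.39 490.36 seat [[0.4603 0.0265 0.062 ]]
slicer S [ 0.4888 -0.085 ] 101.79 304.74 seat [[0.4663 0.0227 0.062 ]]
slicer T [ 0.4809 -0.0797] 101.21 86.86 seat [[0.4595 0.0282 0.062 ]]
[0.44115609 0.3018761  0.22064855]
```

```bash
sleep 0.1
```

```text
(no output)
```

View pics/f1.png

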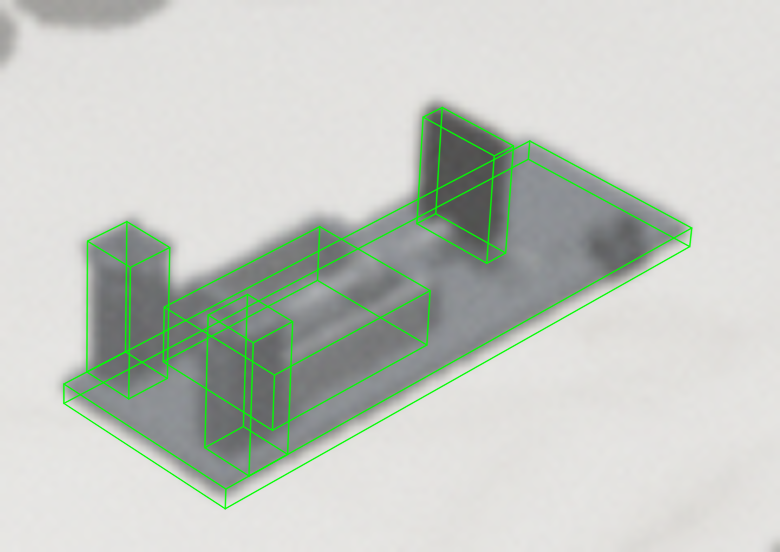

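View pics/f2.png

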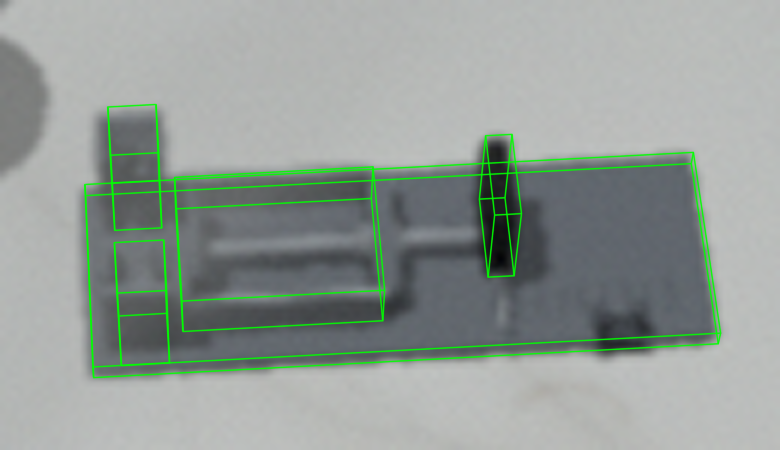

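View pics/f3.png

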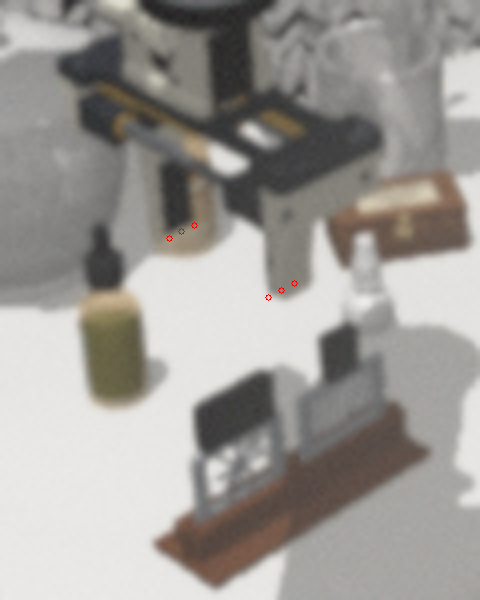

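Run:
```python
from h import *
from scipy.spatial.transform import Rotation as Ro
S=load("a_scene.npz");T=load("a_top.npz");S["img"]=cv2.imread("pics/scene0.png");T["img"]=cv2.imread("pics/top0.png")
R=Ro.from_euler("xyz",[179.91,0,-130.17],degrees=True);p=np.array([.5155,-.4351,.2427])
def d(s,x0,x1,y0,y1,f,R,p,n):
    a=crop(s,x0,x1,y0,y1,f)
    for sg in(1,-1):
        q=np.array([((proj(s,p+R.apply([x,sg*y,z]))[0]-[x0,y0]+.5)*f-.5) for x,y,z in((.0095,.044,.017),(-.0095,.044,.017),(-.0095,.065,.017),(.0095,.065,.017),(.0095,.044,.017),(.0095,.044,-.02),(-.0095,.044,-.02),(-.0095,.044,.017))])
        cv2.polylines(a,[np.round(q).astype(np.int32)],False,(0,0,255),1,cv2.LINE_AA)
    return a
a=d(T,440,560,170,260,6,R,p,0); cv2.imwrite("pics/g1.png",a)
S=load("b_scene.npz"); R=Ro.from_euler("xyz",[179.93,-.06,-74.37],degrees=True);p=np.array([.4409,.3023,.2203])
cv2.imwrite("pics/g2.png",d(S,160,280,170,260,6,R,p,0))
S=load("a_scene.npz"); R=Ro.from_euler("xyz",[180,0,-130.12],degrees=True);p=np.array([.3005,-.5094,.3132])
cv2.imwrite("pics/g3.png",d(S,480,580,80,170,6,R,p,0))
T=load("a_top.npz")
cv2.imwrite("pics/g4.png",d(T,480,600,250,330,6,R,p,0))
```

```text
(no output)
```

View pics/g1.png

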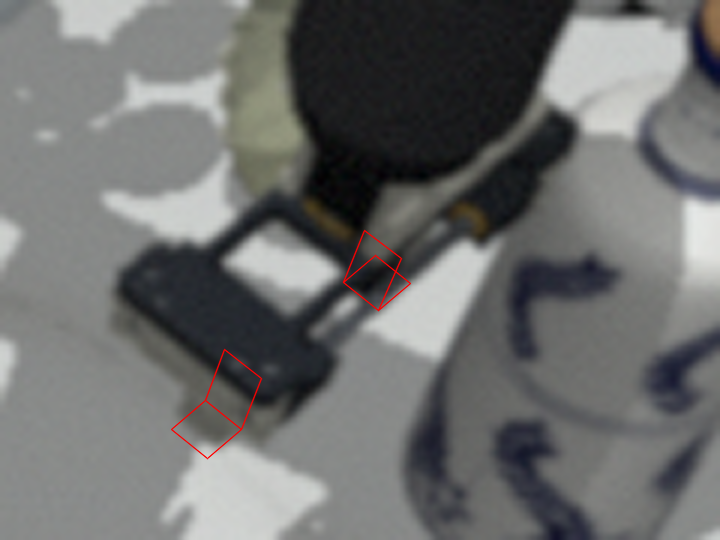

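View pics/g2.png

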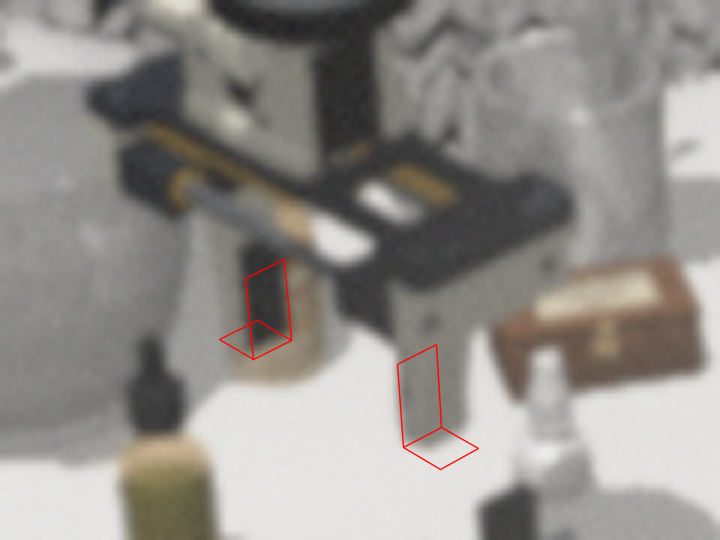

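View pics/g4.png

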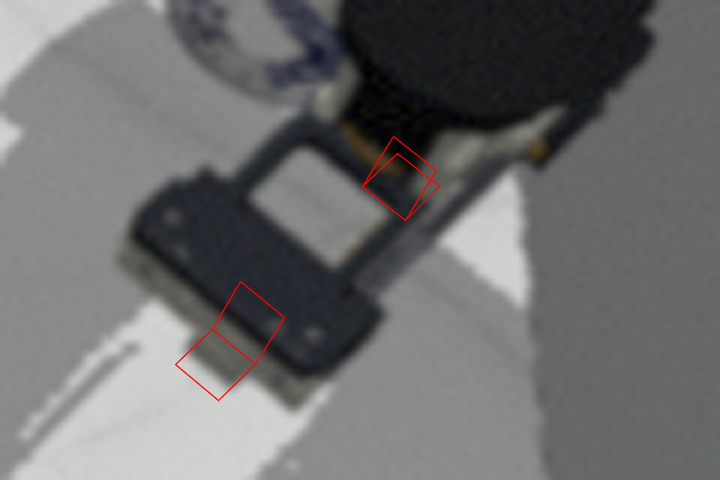

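```bash
cat > fit3.py <<'E'
from h import *
S0=load("b_scene.npz");T0=load("a_top.npz"); T0["img"]=cv2.imread("pics/top0.png"); e=np.load("est.npz")
SLb=[(-154,134,-49,49,0,10),(-61,-49,-21,21,24,79),(99,121,23,49,10,76),(99,121,-49,-23,10,76),(0,92,-33,33,10,38)]
tab=CUT(8,55)[1:]
rt=(180,212,236,258); mt=soft(T0,rt,210,30)
Y,X=np.mgrid[rt[2]:rt[3],rt[0]:rt[1]]; wt=((Y<251)&(X<205)).astype(float)
for dv in(0,-1,-1.5,-2):
    S=dict(S0); S["cy"]=S0["cy"]+dv
    rs=(285,400,205,280); ms=soft(S,rs,190,110); p,f=fit([(S,rs,ms,np.ones_like(ms))],e["sl"],SLb)
    rs=(200,240,254,290); ms=soft(S,rs,205,60)
    Y,X=np.mgrid[rs[2]:rs[3],rs[0]:rs[1]]; ws=(Y<282-(X-200)*.45).astype(float)
    q,g=fit([(S,rs,ms,ws)],[.437,.307,.28],tab); q2,g2=fit([(S,rs,ms,ws),(T0,rt,mt,wt)],[.437,.307,.28],tab)
    print(dv,"sl",p[:2].round(4),np.degrees(p[2]).round(2),f.round(1),"w",q[:2].round(4),np.degrees(q[2]).round(1),g.round(2),"both",q2[:2].round(4),np.degrees(q2[2]).round(1),g2.round(2))
E
python3 fit3.py
```

```text
0 sl [ 0.4881 -0.0849] 102.09 304.6 w [0.4399 0.3064] 16.6 5.08 both [0.4378 0.3071] 17.2 10.19
-1 sl [ 0.4846 -0.0827] 102.27 317.5 w [0.4362 0.3082] 17.7 5.09 both [0.4362 0.3075] 17.7 6.57
-1.5 sl [ 0.4826 -0.0813] 102.28 323.7 w [0.4344 0.309 ] 17.6 5.09 both [0.435  0.3084] 17.1 7.0
-2 sl [ 0.4803 -0.0798] 101.93 329.3 w [0.4326 0.3098] 17.5 5.12 both [0.4342 0.3085] 17.3 8.74
```

```bash
python3 go.py 0.436,0.307,0.16,-73.5
```

```text
at [0.4412 0.3019 0.2206] [ 1.7999e+02 -1.0000e-02 -7.4460e+01] j [ 55.4   8.3 -19.    0.  -62.7 -39.9] F [-0.3  0.3  1.1] op 0.0876 t 3.4
0.436,0.307,0.16,-73.5 [-0.0063  0.0036  0.0606] [ 0.    -0.    -0.017]
```

```bash
python3 -m handwheel '[[-0.003,0.002,0.03,0,0,-0.01],[-0.0063,0.0036,0.0606,0,0,-0.017],[-0.0063,0.0036,0.0606,0,0,-0.017],[-0.0063,0.0036,0.0606,0,0,-0.017]]'; for i in 1 2 3; do python3 go.py 0.436,0.307,0.093,-73.5;done; python3 snap.py c
python3 - <<'E'
from h import *
from scipy.spatial.transform import Rotation as Ro
S=load("c_scene.npz");S["cy"]-=1.3;o=ctrl.get_obs();R=Ro.from_euler("xyz",o["orientation"],degrees=True);p=o["tool_pos"]
x0,x1,y0,y1,f=170,260,190,290,6
a=crop(S,x0,x1,y0,y1,f)
for sg in(1,-1):
    q=np.array([((proj(S,p+R.apply([x,sg*y,z]))[0]-[x0,y0]+.5)*f-.5) for x,y,z in((.0095,.044,.017),(-.0095,.044,.017),(-.0095,.058,.017),(.0095,.058,.017),(.0095,.044,.017),(.0095,.044,-.02),(-.0095,.044,-.02),(-.0095,.044,.017))])
    cv2.polylines(a,[np.round(q).astype(np.int32)],False,(0,0,255),1,cv2.LINE_AA)
for q in CUT(8,56): box(S,a,f,(x0,y0),(.436,.3075,np.radians(16.5)),q,(0,255,0))
cv2.imwrite("pics/i1.png",a)
E
```

```text
clock: 3.9
tool_pos: [0.4368, 0.3076, 0.1614]
orientation: [-179.9, 0.0, -73.5]
force: [1.0, -0.5, 0.9]
opening: 0.0872
at [0.4368 0.3076 0.1614] [-1.7991e+02  3.0000e-02 -7.3480e+01] j [ 56.2  11.4 -23.7   0.  -54.9 -39.7] F [ 1.  -0.5  0.9] op 0.0872 t 3.9
0.436,0.307,0.093,-73.5 [0.0004 0.001  0.0684] [-0.002  0.001  0.   ]
at [0.4368 0.3076 0.1614] [-1.7991e+02  3.0000e-02 -7.3480e+01] j [ 56.2  11.4 -23.7   0.  -54.9 -39.7] F [ 1.  -0.5  0.9] op 0.0872 t 3.9
0.436,0.307,0.093,-73.5 [0.0004 0.001  0.0684] [-0.002  0.001  0.   ]
at [0.4368 0.3076 0.1614] [-1.7991e+02  3.0000e-02 -7.3480e+01] j [ 56.2  11.4 -23.7   0.  -54.9 -39.7] F [ 1.  -0.5  0.9] op 0.0872 t 3.9
0.436,0.307,0.093,-73.5 [0.0004 0.001  0.0684] [-0.002  0.001  0.   ]
```

View pics/i1.png

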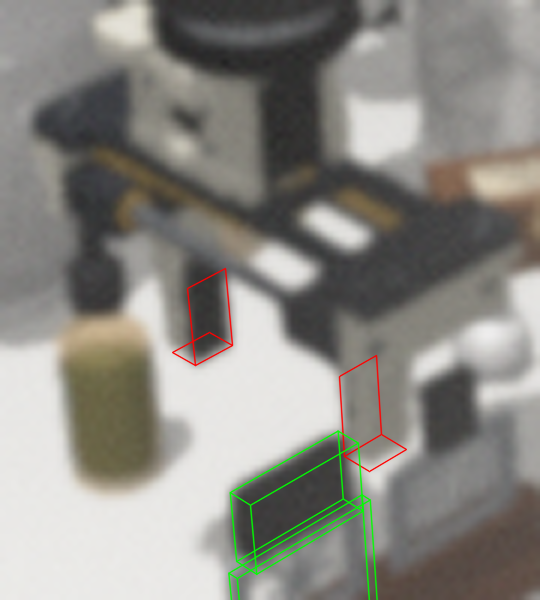

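Run:
```python
from h import *
S=load("a_scene.npz");S["cy"]-=1.3
R=S["R"];C=-R.T@S["t"]
for n,u in(("green",(188,267)),("amber",(206,230)),("stopper",(252,250))):
    d=R.T@np.array([(u[0]-S["cx"])/S["fx"],(u[1]-S["cy"])/S["fy"],1]);print(n,(C+d*(0-C[2])/d[2]).round(3))
```

```text
green [0.622 0.32  0.   ]
amber [0.765 0.205 0.   ]
stopper [0.606 0.137 0.   ]
```

```bash
python3 -m handwheel '[[0,0.001,0.03,0,0,0],[0,0.001,0.055,0,0,0],[0,0.001,0.068,0,0,0],[0,0.001,0.068,0,0,0],[0,0.001,0.068,0,0,0]]'; python3 go.py 0.436,0.307,0.093,-73.5; python3 snap.py d
python3 - <<'E'
from h import *
cv2.imwrite("pics/j1.png",crop(load("d_scene.npz"),170,270,200,310,5))
E
```

```text
clock: 4.62
tool_pos: [0.4355, 0.308, 0.093]
orientation: [-179.9, 0.0, -73.4]
force: [0.7, 0.1, -0.1]
opening: 0.0874
at [0.4355 0.308  0.093 ] [-1.7992e+02  4.0000e-02 -7.3430e+01] j [ 56.4  15.9 -28.3   0.  -45.7 -39.8] F [ 0.7  0.1 -0.1] op 0.0874 t 4.62
0.436,0.307,0.093,-73.5 [ 0.0011 -0.0002  0.    ] [-0.001  0.001  0.001]
```

View pics/j1.png

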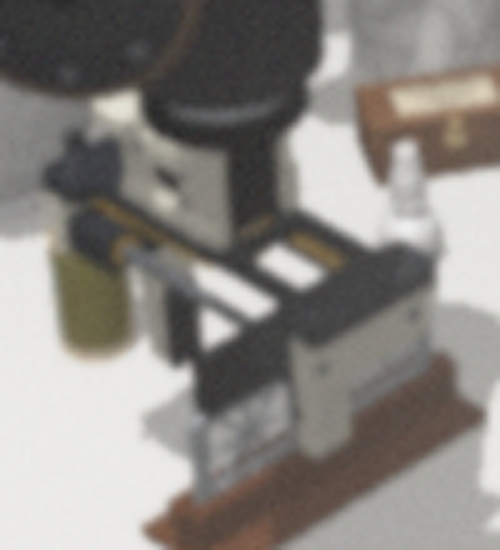

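```bash
python3 -m handwheel '[[0,0,0,0,0,0],[0,0,0,0,0,0],[0,0,0,0,0,0],[0,0,0,0,0,0],[0,0,0,0,0,0],[0,0,0,0,0,0]]' 0.55; python3 go.py; python3 snap.py e
python3 - <<'E'
from h import *
cv2.imwrite("pics/j2.png",crop(load("e_scene.npz"),170,270,200,310,5))
E
```

```text
clock: 5.48
tool_pos: [0.435, 0.3075, 0.0919]
orientation: [180.0, 0.0, -73.4]
force: [-0.6, 0.2, 0.6]
opening: 0.0332
at [0.435  0.3075 0.0919] [180.     0.   -73.44] j [ 56.4  16.  -28.4  -0.  -45.6 -39.8] F [-0.6  0.2  0.6] op 0.0332 t 5.47
```

View pics/j2.png

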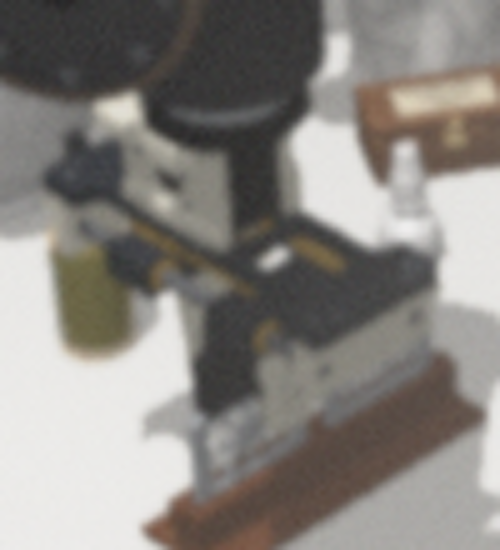

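Both fingers are closing on either side of the black tab at about (245,355) in the crop, with no side force so far. I'll keep closing.

```bash
python3 -m handwheel '[[0,0,0,0,0,0],[0,0,0,0,0,0],[0,0,0,0,0,0]]' 0.65; python3 -m handwheel '[[0,0,0,0,0,0]]' 1;python3 -m handwheel '[[0,0,0,0,0,0]]';python3 -m handwheel '[[0,0,0,0,0,0]]';python3 -m handwheel '[[0,0,0,0,0,0],[0,0,0,0,0,0]]'; python3 go.py
```

```text
clock: 5.95
tool_pos: [0.435, 0.3075, 0.092]
orientation: [-180.0, 0.0, -73.4]
force: [0.5, -0.9, 0.3]
opening: 0.0154
clock: 6.08
tool_pos: [0.4364, 0.3085, 0.0925]
orientation: [-179.8, 0.1, -73.4]
force: [8.2, 0.4, -3.7]
opening: 0.0126
clock: 6.2
tool_pos: [0.4368, 0.3086, 0.0925]
orientation: [-179.8, 0.1, -73.4]
force: [7.6, -0.0, -3.9]
opening: 0.0121
clock: 6.32
tool_pos: [0.4368, 0.3087, 0.0925]
orientation: [-179.8, 0.1, -73.4]
force: [8.0, 0.5, -3.6]
opening: 0.0126
clock: 6.58
tool_pos: [0.4368, 0.3087, 0.0925]
orientation: [-179.8, 0.1, -73.4]
force: [7.7, 0.9, -4.6]
opening: 0.0127
at [0.4368 0.3087 0.0925] [-1.7979e+02  8.0000e-02 -7.3420e+01] j [ 56.3  16.  -28.3   0.1 -45.5 -39.8] F [ 7.7  0.9 -4.6] op 0.0127 t 6.58
```

```bash
python3 -m handwheel '[[0,-0.0018,0,0,0,0],[0,-0.0018,0,0,0,0],[0,-0.0018,-0.01,0,0,0],[0,-0.0018,-0.02,0,0,0]]'; python3 go.py; python3 -m handwheel '[[0,0,-0.03,0,0,0],[0,0,-0.07,0,0,0],[0,0,-0.11,0,0,0],[0,0,-0.14,0,0,0],[0,0,-0.14,0,0,0],[0,0,-0.14,0,0,0]]';python3 go.py; python3 snap.py f
python3 - <<'E'
from h import *
cv2.imwrite("pics/j3.png",crop(load("f_scene.npz"),150,270,160,310,4))
E
```

```text
clock: 7.08
tool_pos: [0.4379, 0.309, 0.1124]
orientation: [-179.9, 0.1, -73.4]
force: [4.2, 1.5, -4.9]
opening: 0.0116
at [0.4379 0.309  0.1124] [-1.7986e+02  7.0000e-02 -7.3440e+01] j [ 56.2  14.7 -26.9   0.1 -48.3 -39.7] F [ 4.2  1.5 -4.9] op 0.0116 t 7.08
clock: 7.82
tool_pos: [0.4361, 0.3076, 0.2511]
orientation: [179.9, -0.0, -73.5]
force: [0.7, 0.0, -2.6]
opening: 0.0117
at [0.4361 0.3076 0.2511] [ 1.7992e+02 -1.0000e-02 -7.3460e+01] j [ 56.2   7.  -16.4  -0.  -66.7 -39.7] F [ 0.7  0.  -2.6] op 0.0117 t 7.83
```

View pics/j3.png

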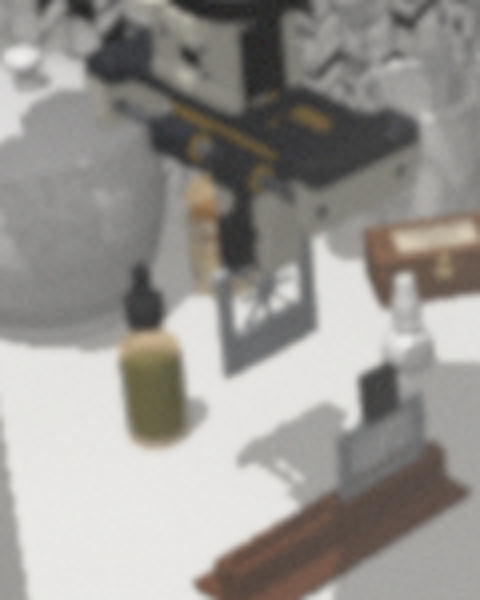

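```bash
python3 go.py 0.4597,0.0279,0.22,11.3
```

```text
at [0.4361 0.3074 0.2506] [ 1.7988e+02 -7.0000e-02 -7.3450e+01] j [ 56.2   7.  -16.4  -0.  -66.7 -39.7] F [ 0.1 -0.3 -1.6] op 0.0118 t 7.92
0.4597,0.0279,0.22,11.3 [0.2746 0.057  0.0311] [ 3.000e-03  1.000e-03 -1.479e+00]
```

```bash
python3 -m handwheel '[[0.035,0.007,0.004,0,0,-0.18],[0.07,0.014,0.008,0,0,-0.36],[0.105,0.021,0.012,0,0,-0.54],[0.14,0.029,0.016,0,0,-0.72],[0.175,0.036,0.02,0,0,-0.9],[0.21,0.043,0.024,0,0,-1.08],[0.245,0.05,0.028,0,0,-1.26],[0.2746,0.057,0.031,0,0,-1.44]]'; python3 -m handwheel '[[0,0,0,0,0,-0.039],[0,0,0,0,0,-0.039],[0,0,0,0,0,-0.039]]';python3 go.py 0.4597,0.0279,0.22,11.3; python3 snap.py g
```

```text
clock: 8.93
tool_pos: [0.4597, 0.0271, 0.2199]
orientation: [180.0, 0.1, 9.4]
force: [0.9, -0.5, -1.2]
opening: 0.012
clock: 9.3
tool_pos: [0.4601, 0.0286, 0.2205]
orientation: [180.0, 0.1, 11.3]
force: [0.1, -0.5, -1.2]
opening: 0.0119
at [0.4601 0.0286 0.2205] [1.7999e+02 5.0000e-02 1.1260e+01] j [ 28.1   1.  -27.1  -0.  -61.9  73.1] F [ 0.1 -0.5 -1.2] op 0.0119 t 9.3
0.4597,0.0279,0.22,11.3 [-0.0006  0.0006  0.0005] [ 0.     0.001 -0.001]
```

View pics/g_scene.png

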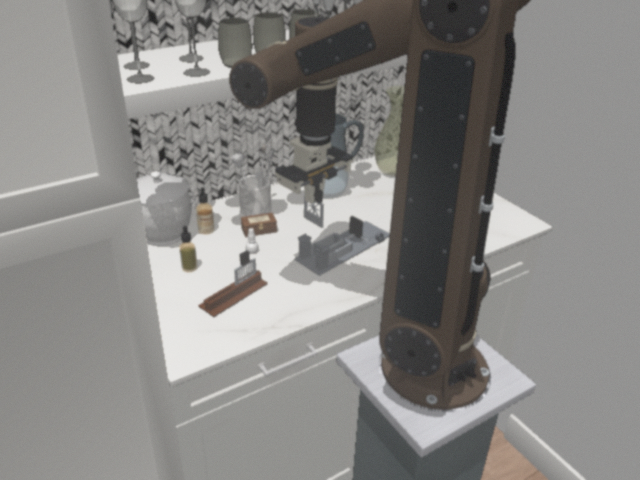

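View pics/g_top.png

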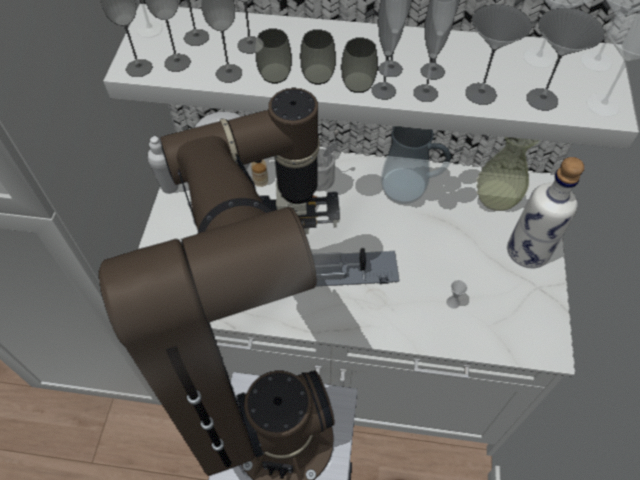

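The scene view shows the cutter held at about (315,210), above the slot at (308,245). In the top view the forearm hides the slot.

```bash
cat > ov.py <<'E'
import sys; from h import *
# ov.py tag out cy_bias s(mm along cutter width) 
from scipy.spatial.transform import Rotation as Ro
tag,out,bias,s=sys.argv[1],sys.argv[2],float(sys.argv[3]),float(sys.argv[4])
S=load(tag+"_scene.npz");S["cy"]+=bias;o=ctrl.get_obs();p=o["tool_pos"];yaw=np.radians(o["orientation"][2]+90)
x0,x1,y0,y1,f=265,375,175,285,5.4
a=crop(S,x0,x1,y0,y1,f)
zb=p[2]*1000+2-87
ce=[p[0],p[1],yaw]
for b in CUT(zb,56): 
    b=list(b); b[2]+=s; b[3]+=s
    box(S,a,f,(x0,y0),ce,b,(0,0,255))
sl=(.4812,-.080,np.radians(101.3))
for q in SL[:2]+[(99,121,22,50,10,77),(99,121,-50,-22,10,77)]: box(S,a,f,(x0,y0),sl,q,(0,255,0))
cv2.imwrite(f"pics/{out}.png",a)
E
python3 ov.py g k1 -1.3 0
```

```text
(no output)
```

View pics/k1.png

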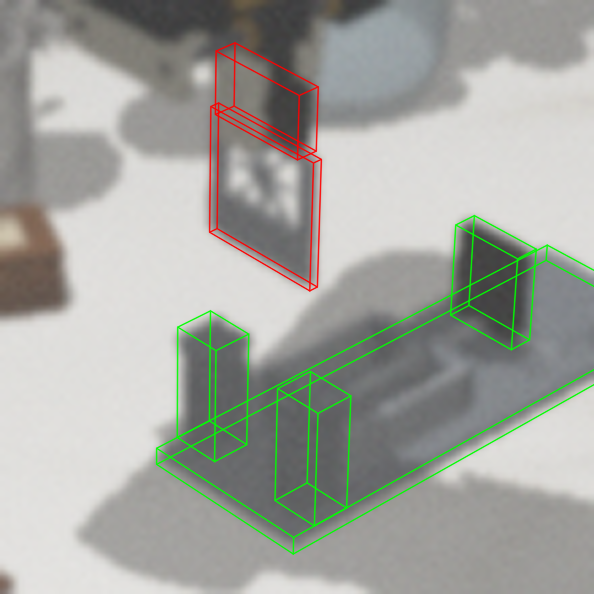

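```bash
python3 -m handwheel '[[0,0,0.03,0,0,0],[0,0,0.055,0,0,0],[0,0,0.055,0,0,0],[0,0,0.055,0,0,0]]';python3 go.py 0.4597,0.0279,0.0945,11.3; python3 snap.py i; python3 ov.py i k2 -1.3 0
```

```text
clock: 9.9
tool_pos: [0.4609, 0.0289, 0.1669]
orientation: [180.0, -0.1, 11.3]
force: [0.6, -0.2, -1.1]
opening: 0.0116
at [0.4609 0.0289 0.1669] [ 1.7999e+02 -6.0000e-02  1.1330e+01] j [ 28.1   4.1 -31.6   0.  -54.2  73.2] F [ 0.6 -0.2 -1.1] op 0.0116 t 9.9
0.4597,0.0279,0.0945,11.3 [-0.0015  0.0007  0.0724] [ 0.    -0.001  0.001]
```

View pics/k2.png

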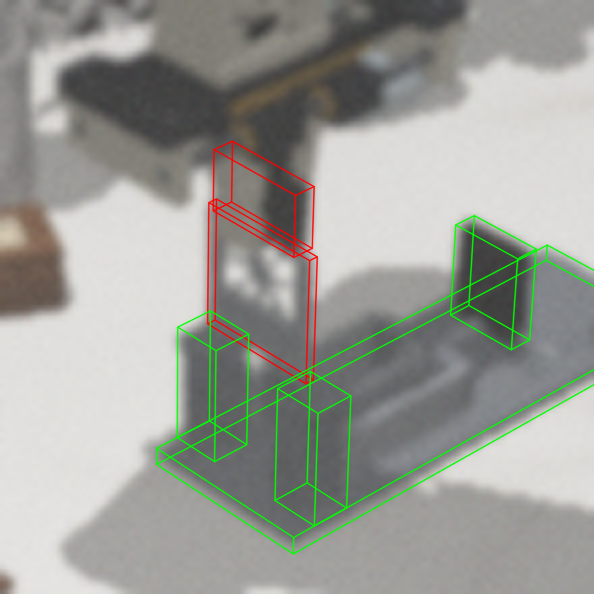

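```bash
python3 -m handwheel '[[-0.001,0.0005,0.004,0,0,0],[-0.001,0.0005,0.01,0,0,0],[-0.001,0.0005,0.014,0,0,0]]';python3 -m handwheel '[[0,0,0.003,0,0,0],[0,0,0.006,0,0,0]]';python3 -m handwheel '[[0,0,0.003,0,0,0],[0,0,0.006,0,0,0]]'; python3 go.py 0.4597,0.0279,0.0945,11.3
```

```text
clock: 10.38
tool_pos: [0.4592, 0.0277, 0.1515]
orientation: [-180.0, 0.0, 11.3]
force: [-0.1, -0.4, -1.3]
opening: 0.0117
clock: 10.62
tool_pos: [0.4595, 0.0278, 0.1457]
orientation: [180.0, 0.0, 11.3]
force: [-0.7, -0.1, -1.3]
opening: 0.0116
clock: 10.88
tool_pos: [0.4595, 0.0278, 0.1398]
orientation: [-180.0, -0.0, 11.3]
force: [-0.3, -0.4, -0.2]
opening: 0.0122
at [0.4595 0.0278 0.1398] [-180.    -0.    11.3] j [ 28.1   5.9 -33.8   0.  -50.3  73.2] F [-0.3 -0.4 -0.2] op 0.0122 t 10.88
0.4597,0.0279,0.0945,11.3 [ 0.0003 -0.      0.0453] [-0. -0. -0.]
```

```bash
python3 snap.py j; python3 ov.py j k3 -1.3 0;python3 - <<'E'
from h import *
cv2.imwrite("pics/k3b.png",crop(load("j_scene.npz"),285,365,195,275,7))
E
```

```text
(no output)
```

View pics/k3b.png

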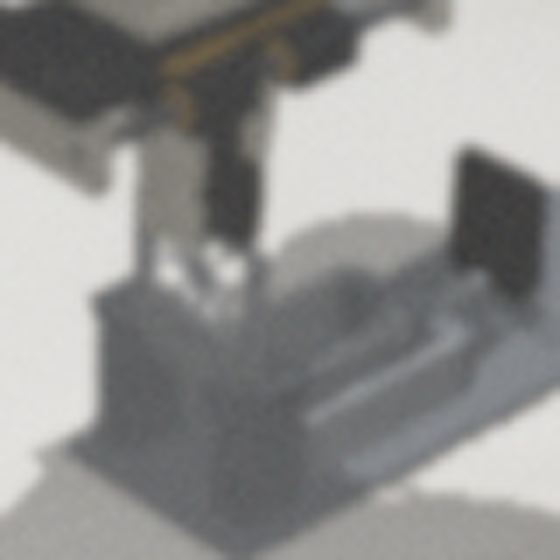

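The plate comes out of the middle of the left guide top at about (145,280), so it is in the slot. I'll continue down.

```bash
python3 -m handwheel '[[0,0,0.005,0,0,0],[0,0,0.01,0,0,0],[0,0,0.015,0,0,0]]';python3 -m handwheel '[[0,0,0.005,0,0,0],[0,0,0.01,0,0,0],[0,0,0.015,0,0,0]]';python3 -m handwheel '[[0,0,0.004,0,0,0],[0,0,0.008,0,0,0],[0,0,0.012,0,0,0]]'; python3 go.py 0.4597,0.0279,0.0945,11.3
```

```text
clock: 11.35
tool_pos: [0.4593, 0.0278, 0.1245]
orientation: [180.0, 0.0, 11.3]
force: [-0.5, 0.7, -2.5]
opening: 0.0119
clock: 11.72
tool_pos: [0.4594, 0.0278, 0.1096]
orientation: [180.0, 0.0, 11.3]
force: [-0.9, 0.4, -0.6]
opening: 0.0118
clock: 12.1
tool_pos: [0.4595, 0.0279, 0.0977]
orientation: [-180.0, -0.0, 11.3]
force: [0.1, -0.9, -1.4]
opening: 0.0121
at [0.4595 0.0279 0.0977] [-1.80e+02 -1.00e-02  1.13e+01] j [ 28.1   9.2 -36.8   0.  -43.9  73.2] F [ 0.1 -0.9 -1.4] op 0.0121 t 12.1
0.4597,0.0279,0.0945,11.3 [0.0002 0.     0.0032] [-0. -0.  0.]
```

```bash
python3 -m handwheel '[[0,0,0.002,0,0,0],[0,0,0.002,0,0,0]]';python3 -m handwheel '[[0,0,0.0015,0,0,0],[0,0,0.0015,0,0,0]]';python3 -m handwheel '[[0,0,0.001,0,0,0],[0,0,0.0015,0,0,0]]'; python3 go.py 0.4597,0.0279,0.0945,11.3
```

```text
clock: 12.35
tool_pos: [0.4594, 0.0278, 0.0958]
orientation: [180.0, 0.0, 11.3]
force: [0.1, 0.7, -2.4]
opening: 0.012
clock: 12.6
tool_pos: [0.4594, 0.0278, 0.0944]
orientation: [-180.0, 0.0, 11.3]
force: [-0.5, -0.6, -1.7]
opening: 0.0118
clock: 12.85
tool_pos: [0.4598, 0.0279, 0.0938]
orientation: [180.0, -0.0, 11.3]
force: [-3.8, 1.0, 13.4]
opening: 0.0119
at [0.4598 0.0279 0.0938] [ 1.7999e+02 -4.0000e-02  1.1330e+01] j [ 28.1   9.6 -37.1   0.  -43.3  73.2] F [-3.8  1.  13.4] op 0.0119 t 12.85
0.4597,0.0279,0.0945,11.3 [-0.0001 -0.     -0.0007] [ 0.    -0.001  0.   ]
```

Floor contact at the expected height (13 N at z 0.0938). Next I release and lift.

```bash
python3 -m handwheel '[[0,0,-0.001,0,0,0],[0,0,-0.001,0,0,0],[0,0,-0.001,0,0,0],[0,0,-0.001,0,0,0]]' 0.3; python3 -m handwheel '[[0,0,-0.03,0,0,0],[0,0,-0.07,0,0,0],[0,0,-0.1,0,0,0],[0,0,-0.1,0,0,0]]'; python3 go.py; python3 snap.py k;python3 - <<'E'
from h import *
s=load("k_scene.npz");cv2.imwrite("pics/l1.png",crop(s,285,405,195,285,6))
E
```

```text
clock: 13.35
tool_pos: [0.4594, 0.0278, 0.0939]
orientation: [180.0, 0.0, 11.3]
force: [-0.1, -0.3, 0.0]
opening: 0.0305
clock: 13.85
tool_pos: [0.4608, 0.0284, 0.1963]
orientation: [-179.9, -0.3, 11.3]
force: [-0.1, 0.2, -0.2]
opening: 0.0306
at [0.4608 0.0284 0.1963] [-179.95   -0.27   11.31] j [ 28.1   2.2 -29.4   0.  -58.2  73.2] F [-0.1  0.2 -0.2] op 0.0306 t 13.85
```

View pics/l1.png

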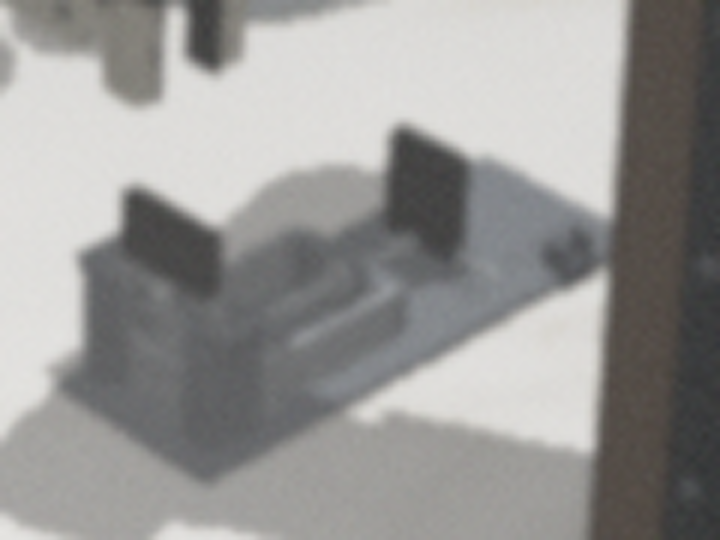

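View pics/k_top.png

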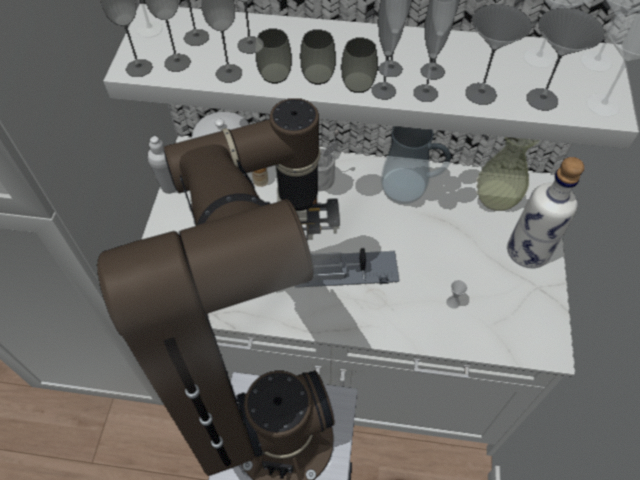

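The wedge cutter is home: its tab rests just over the guide tops at (170,240) in the crop. Now the marker clip.

Run:
```python
from h import *
T=load("k_top.npz");B=load("b_top.npz")
for n,s in(("m1",B),("m2",T)): cv2.imwrite(f"pics/{n}.png",crop(s,355,400,245,290,13))
S=load("b_scene.npz"); cv2.imwrite("pics/m3.png",crop(S,340,395,215,260,13))
```

```text
(no output)
```

View pics/m1.png

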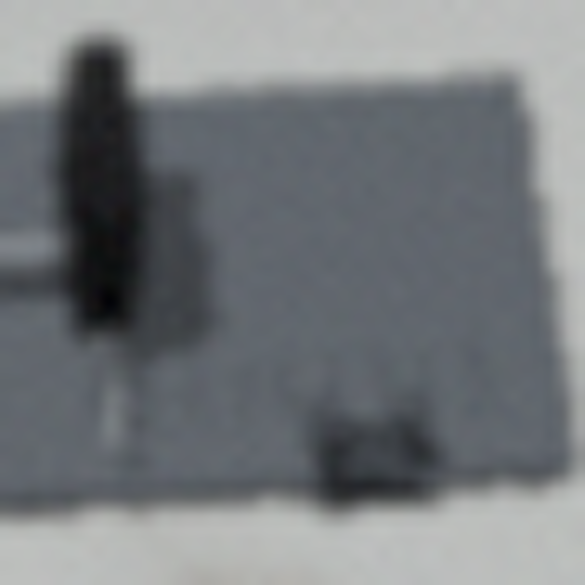

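View pics/m2.png

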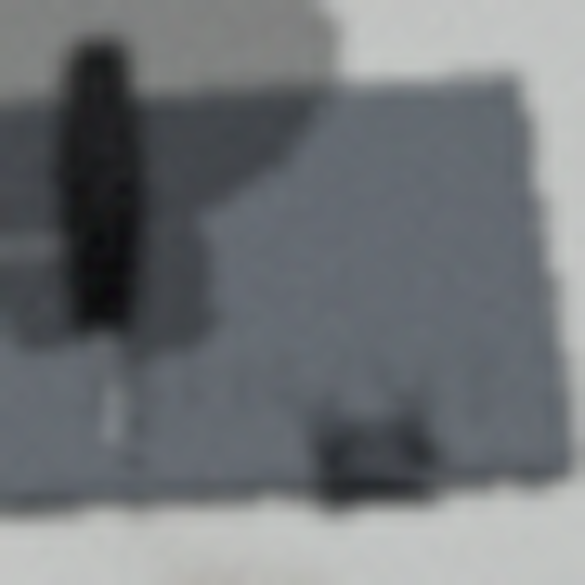

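View pics/m3.png

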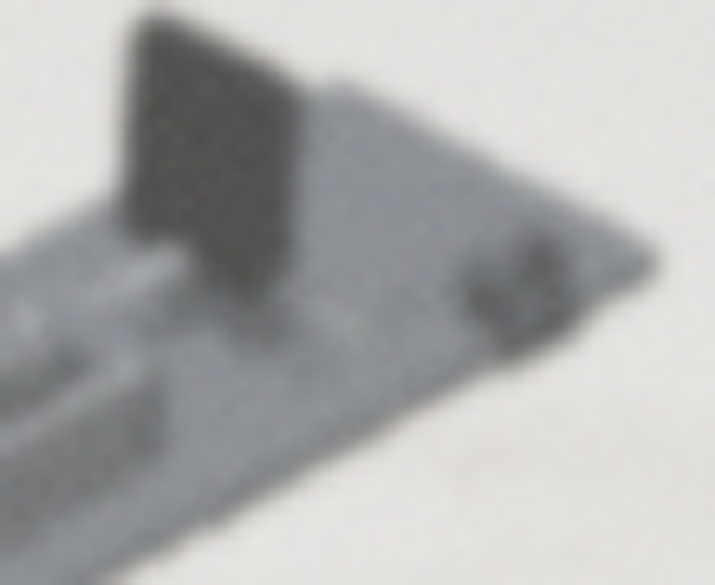

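```bash
cat > mk.py <<'E'
from h import *
def s2(s,u,z,sl):
    R=s["R"];C=-R.T@s["t"];d=R.T@np.array([(u[0]-s["cx"])/s["fx"],(u[1]-s["cy"])/s["fy"],1]);P=C+d*(z-C[2])/d[2]
    c,q=np.cos(sl[2]),np.sin(sl[2]);D=P[:2]-sl[:2];return np.array([c*D[0]+q*D[1],-q*D[0]+c*D[1]])*1000
E
python3 - <<'E'
from mk import *
sl=(.4809,-.0797,np.radians(101.2)); s=load("b_top.npz"); U=lambda q: unz(q,13,(355,245))
for n,q,z in(("ptr tip",(115,442),.028),("ptr root",(112,350),.028),("grip top",(100,45),.080),("prongL top",(330,432),.024),("prongR top",(425,425),.024),("clipL base",(325,495),.010),("clipR base",(437,490),.010),("prong L z10",(323,480),.010),("baseTR",(517,78),.01),("baseBR",(575,480),.0)):
    print(n,s2(s,U(q),z,sl).round(1))
g=cv2.cvtColor(s["img"],cv2.COLOR_BGR2GRAY)[272:287,358:394]
print(np.array2string(g,max_line_width=220))
E
```

```text
ptr tip [-55.   47.4]
ptr root [-56.6  25.2]
grip top [-55.3 -18.2]
prongL top [-100.8   45.4]
prongR top [-120.9   44.9]
clipL base [-100.    52.7]
clipR base [-123.8   52.8]
prong L z10 [-100.   49.]
baseTR [-153.3  -48.3]
baseBR [-154.9   46.6]
[[102 101 100  99  96  91  80  73  74  87  91  92  97 101 103 102 101 100 100 100 101 101  97 100 101  97  97  99 101  96 100 101  99  94  98 102]
 [101 101 103 100  95  97  89  82  90  98 101  98  99 101 101  98  97 100  96  97 102 103  98 100 102  99  95  99 101  97 100 102 100  96  98 100]
 [103 102 101 101  95 104  97  85  92 100 101  98  97 101 100  97  97 100  95  99 102 100  94  99 101  99  96  96  97  94  98 102  99  99  96 101]
 [102 103 104  98  96 115 107  91  93  98  98  96  97 101 103  98  97 100  96  94  96  93  89  97 101 101  94  91  87  86  96 100 102  98  98 100]
 [101 103 103  99  98 118 106  94  95  99 103  97  99 100 101  97 100 100  99  95  91  83  85  91 100 100  92  84  83  81  93 102 100  96  99  98]
 [103 102 102 100 103 123 107  87  94 101 102 100 100  99 103 100 100 103 101  98  88  77  72  72  79  82  79  68  65
[... 653 characters left out ...]
92  93  91  91  91  89  91  89  90  95  96  90  85  68  46  40  40  41  45  50  51  69  87 108 119 118 125 142]
 [ 90  89  89 100 107 107 103 100 105 109 112 110 111 113 117 118 125 145 141 132 123  98  73  65  78  90  91  92  96 102 126 154 170 170 171 179]
 [121 125 132 151 162 164 156 144 151 163 163 165 165 169 168 169 173 179 178 174 169 151 132 131 148 163 165 166 167 167 171 182 187 187 188 188]
 [174 171 173 181 186 184 179 177 177 183 182 184 184 185 185 186 187 188 189 189 188 181 175 176 184 188 190 188 188 188 189 190 189 190 189 188]
 [188 188 186 187 187 186 186 184 182 182 183 185 185 184 186 185 184 187 187 188 188 189 188 188 189 189 190 188 187 189 189 189 189 189 188 187]]
```

```bash
python3 go.py 0.4918,-0.134,0.15,11.3 0.4918,-0.134,0.064,11.3
```

```text
at [0.4592 0.0278 0.1938] [-1.7998e+02 -1.0000e-02  1.1290e+01] j [ 28.1   2.3 -29.6  -0.  -58.1  73.2] F [ 1.4 -0.5 -0.6] op 0.0308 t 13.95
0.4918,-0.134,0.15,11.3 [0.0003 0.1651 0.0437] [-0. -0. -0.]
0.4918,-0.134,0.064,11.3 [0.0003 0.1651 0.1297] [-0. -0. -0.]
```

```bash
python3 -m handwheel '[[0,0.05,0,0,0,0],[0,0.1,0.005,0,0,0],[0,0.14,0.02,0,0,0],[0,0.165,0.0437,0,0,0],[0,0.165,0.0437,0,0,0],[0,0.165,0.0437,0,0,0]]' -0.4;python3 go.py 0.4918,-0.134,0.064,11.3; python3 snap.py l
python3 - <<'E'
from h import *
cv2.imwrite("pics/n1.png",crop(load("l_scene.npz"),300,410,170,270,5.5));cv2.imwrite("pics/n2.png",crop(load("l_top.npz"),280,420,180,300,5))
E
```

```text
clock: 14.7
tool_pos: [0.4914, -0.1339, 0.1497]
orientation: [-180.0, 0.1, 11.3]
force: [-0.1, 0.1, 0.9]
opening: 0.0614
at [ 0.4914 -0.1339  0.1497] [-1.800e+02  9.000e-02  1.128e+01] j [  6.9   9.9 -27.4   0.  -52.8  94.4] F [-0.1  0.1  0.9] op 0.0614 t 14.7
0.4918,-0.134,0.064,11.3 [0.0005 0.0002 0.0857] [-0.     0.002 -0.   ]
```

View pics/n1.png

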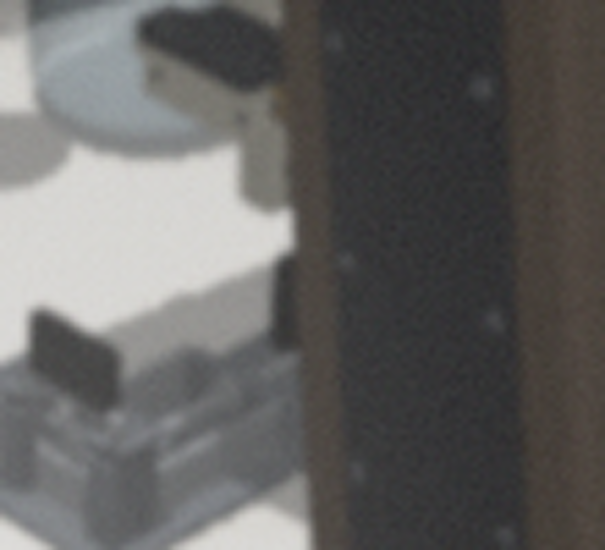

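View pics/n2.png

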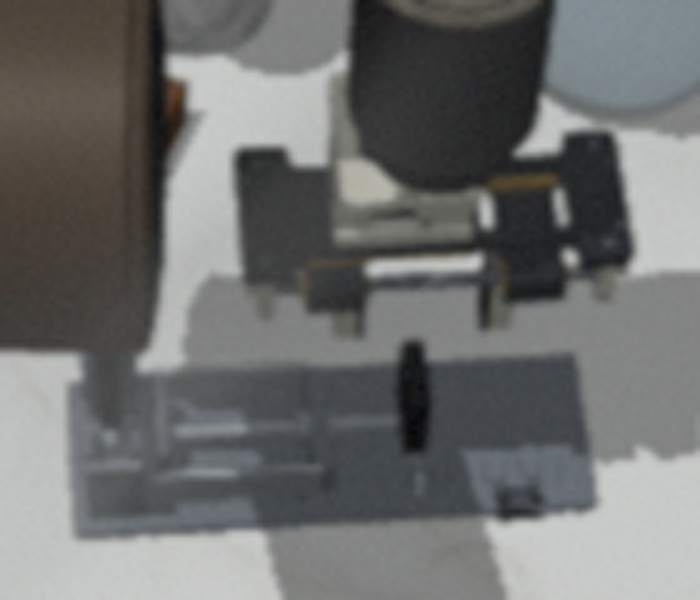

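The top view shows the grip at (413,400), between the two fingers at x of about 350 and 495. I'll descend.

```bash
python3 -m handwheel '[[0,0,0.03,0,0,0],[0,0,0.06,0,0,0],[0,0,0.08,0,0,0],[0,0,0.0857,0,0,0],[0,0,0.0857,0,0,0]]';python3 go.py; python3 -m handwheel '[[0,0,0,0,0,0],[0,0,0,0,0,0],[0,0,0,0,0,0]]' 0.5; python3 go.py;  python3 -m handwheel '[[0,0,0,0,0,0],[0,0,0,0,0,0],[0,0,0,0,0,0],[0,0,0,0,0,0]]' 1; python3 go.py
```

```text
clock: 15.42
tool_pos: [0.4922, -0.1335, 0.0651]
orientation: [180.0, -0.0, 11.4]
force: [-0.2, -0.4, -1.0]
opening: 0.0612
at [ 0.4922 -0.1335  0.0651] [ 1.7999e+02 -3.0000e-02  1.1350e+01] j [  6.9  16.3 -32.8   0.  -40.9  94.4] F [-0.2 -0.4 -1. ] op 0.0612 t 15.43
clock: 15.8
tool_pos: [0.492, -0.134, 0.065]
orientation: [180.0, -0.1, 11.3]
force: [1.1, -0.7, 0.4]
opening: 0.0368
at [ 0.492 -0.134  0.065] [ 1.80e+02 -5.00e-02  1.13e+01] j [  6.9  16.3 -32.8   0.  -40.9  94.4] F [ 1.1 -0.7  0.4] op 0.0368 t 15.8
clock: 16.3
tool_pos: [0.4919, -0.1349, 0.0646]
orientation: [179.9, 0.0, 11.3]
force: [1.5, -7.2, -1.7]
opening: 0.0134
at [ 0.4919 -0.1349  0.0646] [1.7993e+02 1.0000e-02 1.1320e+01] j [  6.8  16.3 -32.8   0.1 -40.9  94.4] F [ 1.5 -7.2 -1.7] op 0.0134 t 16.3
```

```bash
python3 -m handwheel '[[0,0.006,0,0,0,0],[0,0.014,0,0,0,0],[0,0.022,0,0,0,0],[0,0.03,0,0,0,0],[0,0.038,0,0,0,0],[0,0.046,0,0,0,0],[0,0.054,0,0,0,0],[0,0.054,0,0,0,0]]'; python3 go.py 0.5028,-0.1893,0.0646,11.3; python3 snap.py m;python3 - <<'E'
from h import *
cv2.imwrite("pics/o1.png",crop(load("m_scene.npz"),320,420,190,270,6));cv2.imwrite("pics/o2.png",crop(load("m_top.npz"),355,405,240,290,12))
E
```

```text
clock: 17.3
tool_pos: [0.5026, -0.1874, 0.0646]
orientation: [-180.0, -0.0, 11.3]
force: [-0.9, 5.8, 3.4]
opening: 0.0137
at [ 0.5026 -0.1874  0.0646] [-1.7999e+02 -2.0000e-02  1.1260e+01] j [  0.5  18.4 -29.5  -0.  -42.1 100.8] F [-0.9  5.8  3.4] op 0.0137 t 17.3
0.5028,-0.1893,0.0646,11.3 [-0.0001  0.0019 -0.    ] [-0.    -0.    -0.001]
```

View pics/m_scene.png

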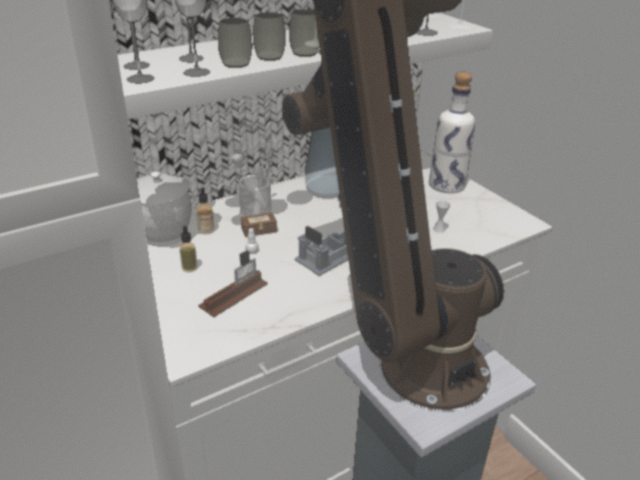

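View pics/o2.png

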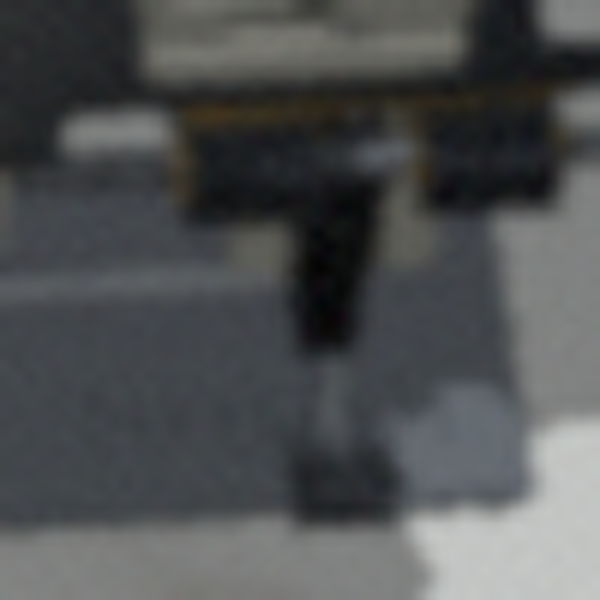

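The pointer at (335,440) now reaches into the clip, which spans about x 297 to 392 in the crop. I'll measure the offset.

Run:
```python
from mk import *
s=load("m_top.npz"); g=cv2.cvtColor(s["img"],cv2.COLOR_BGR2GRAY)
print("cols",list(range(374,394)))
for r in range(268,286): print(r,g[r,374:394])
sl=(.4809,-.0797,np.radians(101.2))
for y in(40,47): 
  for d in(52,53.6,55,56):
    print(y,d,"ptr px",proj(s,W(sl,[(-55-d,y,28)])).round(2), "gap at z17,24",proj(s,W(sl,[(-55-d,y,17)])).round(2),proj(s,W(sl,[(-55-d,y,24)])).round(2))
```

```text
cols [374, 375, 376, 377, 378, 379, 380, 381, 382, 383, 384, 385, 386, 387, 388, 389, 390, 391, 392, 393]
268 [68 70 68 68 68 53 29 21 22 24 46 64 69 70 69 68 67 69 70 69]
269 [69 70 70 70 67 58 45 42 49 51 59 67 68 70 72 69 68 69 67 67]
270 [72 69 70 71 70 68 61 64 74 73 68 68 69 70 68 69 68 68 68 69]
271 [70 66 70 71 71 71 69 67 79 78 72 69 68 66 66 71 68 72 75 76]
272 [69 70 69 67 68 68 66 68 82 78 71 67 69 68 67 69 73 83 93 97]
273 [ 68  68  65  67  71  70  67  73  83  76  66  69  67  70  67  71  74  87
 100 106]
274 [ 65  70  65  67  68  69  62  73  85  78  66  64  70  79  80  79  89  96
 100 106]
275 [ 66  69  67  66  63  65  61  72  81  79  68  64  73  85  93  97 102 100
 100 106]
276 [ 68  71  66  65  61  58  57  67  72  75  64  61  72  82  98 104 105 102
 100 105]
277 [ 67  66  68  69  61  54  52  54  61  66  56  53  55  75  95 106 105 105
 105 106]
278 [ 69  68  69  67  64  48  43  44  46  53  49  43  47  63  93 104 105 106
 105 106]
279 [ 74  69  71  69  61  46  35  39  40  44  46  43  42  51  74  99 104 108
 107 105]
280 [ 68  69  69  71  67  50  37  40  46  46  45  47  4
[... 418 characters left out ...]
29 130 130 128 126 128 132 153 180 194
 196 197]
40 52 ptr px [[382.08 275.22]] gap at z17,24 [[381.75 277.21]] [[381.96 275.95]]
40 53.6 ptr px [[382.67 275.19]] gap at z17,24 [[382.33 277.18]] [[382.54 275.92]]
40 55 ptr px [[383.18 275.16]] gap at z17,24 [[382.84 277.16]] [[383.05 275.89]]
40 56 ptr px [[383.54 275.14]] gap at z17,24 [[383.2  277.14]] [[383.42 275.87]]
47 52 ptr px [[382.37 277.45]] gap at z17,24 [[382.04 279.43]] [[382.25 278.17]]
47 53.6 ptr px [[382.96 277.42]] gap at z17,24 [[382.62 279.4 ]] [[382.83 278.14]]
47 55 ptr px [[383.47 277.39]] gap at z17,24 [[383.13 279.38]] [[383.34 278.12]]
47 56 ptr px [[383.83 277.37]] gap at z17,24 [[383.49 279.36]] [[383.71 278.1 ]]
```

Run:
```python
from mk import *
from scipy.optimize import least_squares
def run(f,sl,roi,name):
    s=load(f); x0,x1,y0,y1=roi; g=cv2.cvtColor(s["img"],cv2.COLOR_BGR2GRAY).astype(float)[y0:y1,x0:x1]
    for bar in(10.1,13,16):
        def boxes(q): 
            G,ya,w=q[:3]; return [(G+7,G+12,ya,ya+w,5,24),(G-12,G-7,ya,ya+w,5,24),(G-12,G+12,ya,ya+w,5,bar)]
        def c(q):
            m=hullmask(s,sl,boxes(q),roi,ss=8,sig=q[3]); b=hullmask(s,sl,[SL[0]],roi,ss=8,sig=.7)
            # intensities by linear LSQ: table, base, clip
            A=np.c_[(1-b).ravel(),(b*(1-m)).ravel(),m.ravel()]; k,*_=np.linalg.lstsq(A,g.ravel(),rcond=None); return ((A@k-g.ravel())**2).sum()
        best=None
        for G0 in(-107,-110,-113):
            q0=np.array([G0,44,8,.7]); sim=np.vstack([q0]+[q0+np.diag([2,2,2,.2])[i] for i in range(4)])
            o=minimize(c,q0,method="Nelder-Mead",options=dict(initial_simplex=sim,maxiter=250))
            if best is None or o.fun<best.fun: best=o
        print(name,bar,best.x.round(2),round(best.fun))
run("b_top.npz",(.4809,-.0797,np.radians(101.2)),(374,394,273,285),"top b")
run("b_scene.npz",(.4885,-.0849,np.radians(102.0)),(368,390,225,246),"scene b")
```

```text
top b 10.1 [-110.92   46.82    1.48    2.85] 22468
top b 13 [-110.58   40.31   12.58    0.83] 28210
top b 16 [-1.108e+02  4.784e+01 -7.000e-02  3.040e+00] 22391
scene b 10.1 [-109.43   39.     12.77    0.65] 64945
scene b 13 [-109.48   38.96   12.74    0.66] 64998
scene b 16 [-109.14   39.26   12.74    0.64] 64916
```

```bash
python3 -m handwheel '[[0,0.0013,0,0,0,0],[0,0.0013,0,0,0,0],[0,0.0013,0,0,0,0],[0,0.0013,0,0,0,0]]'; python3 snap.py n
python3 - <<'E'
from h import *
o=ctrl.get_obs(); p=o["tool_pos"]; u=np.array([.196,-.9806]); print(p.round(4),"pull",1000*(p[:2]-[.4919,-.1349])@u,o["force"].round(1),o["opening"],o["clock"], "from seat",1000*(p[:2]-[.4594,.0278])@u-165)
s=load("n_top.npz");g=cv2.cvtColor(s["img"],cv2.COLOR_BGR2GRAY)
for r in range(269,284): print(r,g[r,376:392])
cv2.imwrite("pics/p2.png",crop(s,365,400,255,290,16))
cv2.imwrite("pics/p1.png",crop(load("n_scene.npz"),160,370,190,330,3.8))
E
```

```text
clock: 17.9
tool_pos: [0.5027, -0.1881, 0.0646]
orientation: [-180.0, -0.0, 11.3]
force: [-0.9, 5.6, 2.7]
opening: 0.014
[ 0.5027 -0.1881  0.0646] pull 54.28690556255198 [-0.8  5.4  3.7] 0.013762215286143333 18.0 from seat 55.200525562551974
269 [67 70 69 61 45 46 66 63 58 66 69 68 68 69 68 70]
270 [69 69 69 70 63 67 80 77 68 68 68 70 70 69 67 69]
271 [70 67 69 69 66 72 84 75 66 70 70 69 67 70 68 71]
272 [69 67 68 71 65 72 80 74 69 68 68 68 66 66 71 82]
273 [66 70 70 69 69 70 74 73 67 66 70 67 69 69 76 89]
274 [67 66 67 66 64 69 72 74 67 65 73 76 80 80 88 96]
275 [ 66  66  66  64  61  64  71  75  71  60  72  83  94  97 102 101]
276 [ 67  63  64  58  57  64  62  73  70  62  62  78  98 106 106 100]
277 [ 69  68  61  51  51  51  56  67  65  50  49  73  94 104 106 102]
278 [ 70  70  62  48  43  42  46  55  48  43  42  63  89 105 105 107]
279 [ 72  69  61  46  35  38  44  44  46  42  40  48  76  94 106 106]
280 [ 67  68  65  50  38  39  44  49  47  47  45  48  70  92 102 101]
281 [68 67 63 50 42 39 43 44 42 45 47 56 75 89 93 91]
282 [ 75  79  77  56  40  36  33  35  37  39  44  60  85 102 116 122]
283 [115 117 109  85  63  61  65  65  69  71  72  86 109 136 162 176]
```

View pics/p2.png

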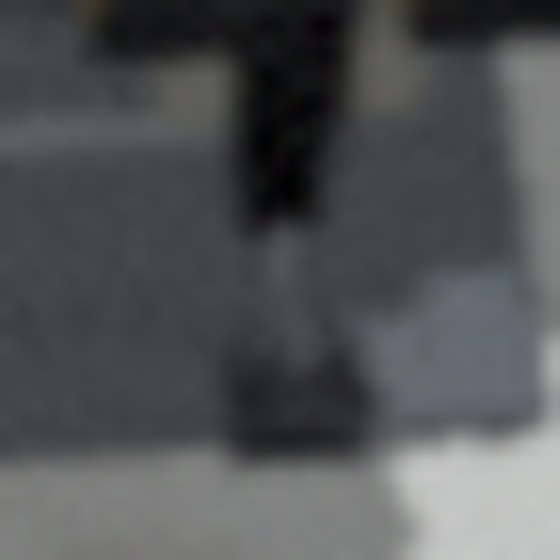

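View pics/p1.png

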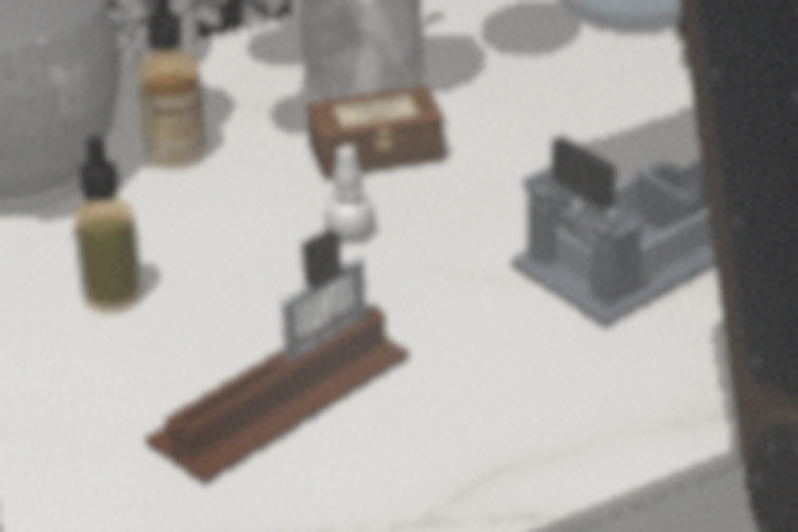

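View pics/n_top.png

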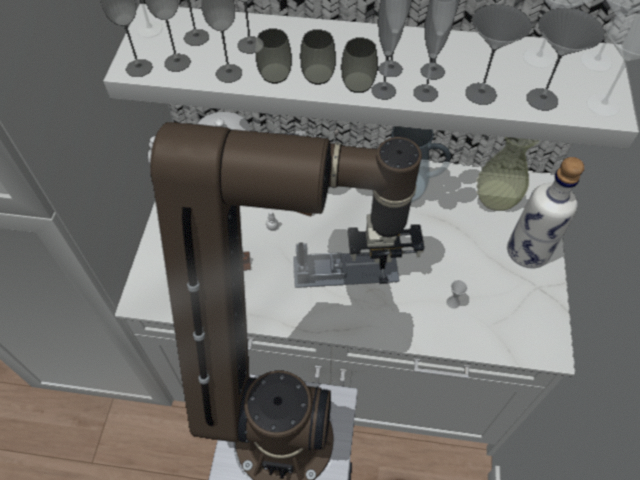

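The pointer tip sits between the prongs: about col 383 against a prong midpoint of 382.8 to 383.1. The other cutter and the stopper haven't moved. I'll check that the hold is steady, then hand in.

```bash
python3 -m handwheel '[[0,0,0,0,0,0],[0,0,0,0,0,0],[0,0,0,0,0,0],[0,0,0,0,0,0]]'
python3 - <<'E'
from plant import ctrl
import numpy as np
o=ctrl.get_obs();p=o["tool_pos"];print("pull",1000*(p[:2]-[.4919,-.1349])@np.array([.196,-.9806]),o["force"].round(1),o["opening"])
print(ctrl.close_job())
E
```

```text
clock: 18.5
tool_pos: [0.5027, -0.1881, 0.0646]
orientation: [-180.0, -0.0, 11.3]
force: [-0.9, 6.0, 3.0]
opening: 0.0139
pull 54.273336159651855 [-0.9  6.   3. ] 0.013856987195507252
the job is handed in; nothing more can be done
None
```

I seated the wedge cutter fully in the slicer slot and let go of it. Then I pulled the pusher back about 54 mm and handed the job in at about 18.5 s, still holding the grip.

**Cutter:** It met the slot floor at the expected height with 13 N. After release, the scene picture shows its tab just above the guide tops.

**Pusher:** The hold was steady before hand-in: 54.3 mm of pull, about 6 N from the spring and 13.9 mm jaw opening.

**Centring:** In the top picture the pointer is mid-gap to within about 1 mm. My estimates disagreed slightly:
- The rows nearest the tip put it about 0.8 mm too far back.
- The rows further up the pointer put it about 0.8 mm short.
- Earlier clip fits gave a target pull of 54.3 to 55.6 mm.

I could not check this in the scene view because the arm hides the clip.

**Cameras:** The scene camera read about 1.3 pixels off against the robot, so I relied mainly on the top camera.

**Other objects:** The other cutter, the wine stopper, the jigger and the bitters bottle look unmoved in the last pictures. I did not measure them.

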